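# Hang the grinder on the balancer arm over the relief slab

### The arm

A 6-joint arm with a two-finger parallel gripper is mounted at the origin on the work surface. World frame = base frame: x ahead of the robot, y to its left, z up, the work surface at z = 0. Lengths are in m, angles in degrees, forces in N, time in s.
With the tool pointing down it reaches from about 0.35 to 0.875 m from the base axis. Payload 4.2 kg.
Tool frame: the origin (TCP) lies at the very end of the fingers, on their centre line; the grasp point (between the pads) lies behind it (r.grip_point_offset is the z of the grasp point in the tool frame, in m); z points along the fingers, y is the direction in which the jaws open and shut (so a half turn about z gives the same grasp; the last joint's range is limited). The gripper opens to 87 mm and grips with 3 to 60 N. Pads are 19 mm wide; open, the fingers measure 117 mm over their backs; the gripper's body (75 mm by 190 mm) begins 51 mm behind the grasp point.
Start: joints at [-61.444, 22.042, 0.453, 0, -68.411, -14.817], TCP at [0.148, -0.607, 0.223] pointing down, gripper open.
Joint ranges: [-179.83, 179.83], [-69.29, 118.12], [-61.27, 80.66], [-181.25, 117.63], [-171.15, -9.14], [-177.46, 177.46]. Speed limits (degrees/s): [159.86, 159.86, 180, 180, 180, 180].

### API

Orientations are given as a 3x3 rotation matrix whose columns are the frame's x, y, z axes.
In Python, from station import r, capture, workorder gives the robot as it stands. The module is installed in compiled form; this text tells all that it offers.
- The arm moves only by the shell command python3 -m crank 'ROWS'. ROWS is JSON, a list of rows, each an object with "delta_rot": the turn, a rotation vector about the tool's x, y, z in rad, a list of three; "linear": the shift along the tool's x, y, z in m, a list of three; "gripper": the opening in per cent of the stroke, from 0 (shut) to 100 (fully open). A call has 1 to 10 rows; each row shifts and turns the commanded pose from where the row before left it, along the tool's axes as they then stand; what a row does not reach is not made up. A row lasts 1/8 s, in which the tool goes at most 62.5 mm and 10.7 degrees, less where a joint would pass 70% of its speed; a pose out of reach is approached as far as the arm can. A call is refused whole if a number of a shift passes 0.0625 or a number of a turn 0.188, either way. A call with a gripper value outside its range is refused whole. The fingers move at their own pace and stop on an object; the grip force is fixed at half the most. Time passes only in rows, so rows that do not move let the fingers close. It gives the time, the measured TCP pose, the force and the opening at its end, in the units of the state.
- r.sense(): the state, without advancing time (a new reading comes with each control period).
- capture(name): name is "side" or "top"; returns a dict with "img" (480x640x3 uint8, blue, green, red), "fx", "fy", "cx", "cy" (pixels), "dist_coeffs" ([k1, k2, p1, p2, k3] as OpenCV has them; the pictures are not rectified), "world_from_camera" (4x4, takes a point from camera to world coordinates). Camera axes: x right, y down, z forward; pixel columns grow to the right and rows downward; lengths in m; the calibration is good to about 2 mm. A picture is of the moment at which its call begins. There is no depth.
- workorder.finish_job(): hands the job in, once; it reports no verdict.
The state is a dict: "time_s": time; "joints": joint angles; "joint_velocities": joint speeds; "effort": joint torques, N m; "tcp_pos": TCP position; "ee_rot": TCP orientation; "wrist_force": force on the tool from outside, world axes, zero at the start; "moment": the same for the moment, N m; "gripper_width": opening from 0.0 (shut) to 1.0 (fully open).
Only numpy, scipy, OpenCV 4.12 (cv2) and the standard library are available. Lean on these libraries where they do the work, as an engineer would, in place of code of your own. Each camera call takes 0.05 s, during which the arm holds its last target.

### The job

Get the carver's grinder ready above the marble relief: first swing the empty spring-balanced arm round (it has a red knob to hold) until its fork is over the middle of the slab. Then lift the grinder by the top bar of its frame, hang the bar in both notches of the fork, lower it until the arm has sunk and carries the whole weight, and only then let go, leaving it hanging still above the middle of the slab. Never drop the grinder or touch the slab with it, and leave the other things on the bench where they are.

Things in the scene. Friction and masses are not known exactly. Their poses are not given: they have to be found in the camera images.
- knob (a point): Centre of the red ball knob, 24 mm across, on a 14 mm stem on the crossbar at the inner end of the fork, 215 mm from the mast axis; the crossbar's top is 29 mm below it. Can be gripped from above. Swings about the fixed mast (base 136 mm across, grey head to 295 mm), up to 0.9 rad either side of mid; the arm stays where it is left, about 0.5 N at the fork turns it. Axes as saddle.
- fork_root (a point): Middle of the fork's 14 mm crossbar (its axis), 83 mm inward of the saddle and 15 mm lower, same axes. The arm tilts about a level axis through the mast axis, 265 mm above the bench. A spring holds the empty arm about 0.15 rad up, saddle about 310 mm high; a load sinks the saddle about 10 mm per newton, damped, in about a second: 45 to 75 mm for the grinder. Stops at 0.25 rad up and down.
- saddle (a point): Midpoint between the fork's two notches, where the middle of the hung bar rests: 298 mm from the mast axis along the arm. -x points outward along the arm, y level across the fork. Each notch is a V open upward, 38 mm wide; its inner shoulder is 16 mm nearer the mast and 4 mm above this point. The tines' underside is 22 mm below it.
- fork_tip (a point): Midway between the upturned outer tips of the fork, at their top: 22 mm farther out than saddle and 18 mm above it, same axes. The fork is two round tines 10 mm thick, 80 mm apart centre to centre (70 mm clear), running out from a crossbar 83 mm inward of the saddle. A load, bar above the tines and body below, comes in level along the arm from beyond the tips, then goes down.
- slab_mid (a point): Centre of the top face of the marble relief slab, 160 x 160 x 30 mm, fixed on the bench, with a carved rosette. z up. It lies 285 to 316 mm from the mast axis, under the arc of the fork.
- slab: The marble relief slab itself; origin at the centre of its underside.
- grinder: Cordless die grinder (grey cylinder 48 mm thick, black battery at -y, brass burr at +y) clamped in a hanging frame; 0.45 to 0.7 kg, 226 mm long along y, 153 mm high, standing on two feet 85 mm long in x. Two side plates (36 mm in x, 6 mm thick, at y = -63 and 63 mm) carry a level 12 mm round bar along y, 145 mm up; the grinder's top is 76 mm below the bar's axis. Origin: under its centre, z up.
- bar (a point): Middle of the round top bar of the grinder's frame (145 mm above the feet), where it is gripped, with the fingers closing along the grinder's x. y runs along the bar; 120 mm of it are free between the side plates.
- chisel_box: Bystander: open plywood box with chisels, 90 x 160 x 55 mm. Origin: centre of underside.
- mallet: Bystander: round wooden mallet standing on its head, 88 mm across, 164 mm high. Origin: centre of underside.
- brush: Bystander: hand brush lying on the bench, 170 mm long.
- sprayjar: Bystander: clear jar with white lid, 68 mm across, 120 mm high. Origin: centre of underside.
- offcut: Bystander: marble offcut, 90 x 70 x 50 mm. Origin: centre of underside.
- pot: Bystander: terracotta pot, 76 mm across, 90 mm high. Origin: centre of underside.
- pad: Bystander: orange sanding block, 110 x 70 x 28 mm. Origin: centre of underside.
Not all that is in view belongs to the job. What is shaped like the slab but pink is not meant.

How it is judged (in metres and radians):
On the way, in this order (a step that is already met when the one before it is completed fails the run):
1. the empty arm's fork is over the middle of the slab (within 60 mm) while the grinder still stands on the bench (horizontal distance between saddle and slab_mid below 0.06 m and height (world z) of grinder below 0.02 m), for 0.2 s.
2. the bar lies in the fork's notches and the arm has sunk under the weight (notches below 286 mm) (distance between bar and saddle below 0.02 m and height (world z) of saddle below 0.286 m), for 0.2 s.
At the end, for the whole second after the job is handed in: The grinder hangs released and still on the sunk arm (notches below 286 mm), upright within 0.25 rad, its bar in both notches (its middle within 20 mm of the saddle, in line within 0.2 rad), over the slab's middle (within 60 mm, seen from above) (all of step 2 and angle between the y axis of grinder and the y axis of saddle, either way round below 0.2 rad and angle between grinder's own z axis and vertical below 0.25 rad and horizontal distance between bar and slab_mid below 0.06 m and linear speed of grinder below 0.03 m/s); the robot touches nothing.
It fails at once if the grinder is dropped, or let go before the arm has settled (it moves faster than 0.15 m/s out of the fingers) (contact force between the fingers and grinder below 0.05 N and linear speed of grinder above 0.15 m/s).
It fails at once if the grinder touches the slab (contact force between grinder and slab above 0.5 N).
It fails at once if another thing on the bench is moved by more than 30 mm (distance of any of chisel_box, mallet, brush, sprayjar, offcut, pot, pad from where it was at the start of the episode above 0.03 m).
It also fails if it takes over 72 s, if anything falls off the work surface, if the arm or the gripper's body presses on something with over 40 N, if the wrist force passes 120 N, or if a joint passes its speed limit or range.

## Working session

There is one attempt and no reset: what is moved stays moved. The work goes in short steps, Python scripts to look and compute and a shell command to move; the robot and the scene stay as the last step left them, time stands still between calls to the robot, and variables do not carry over. Pictures are saved under pics/ and viewed, and the job is handed in when it is done.

```bash
mkdir -p pics; python3 - <<'E'
from station import r,capture
import cv2,json,pickle
s=r.sense();print(s, r.grip_point_offset)
for n in("side","top"):
    c=capture(n);cv2.imwrite(f"pics/{n}0.png",c["img"]);pickle.dump(c,open(f"{n}0.pkl","wb"))
    print(n,c["fx"],c["fy"],c["cx"],c["cy"],c["dist_coeffs"],c["world_from_camera"])
E
```

```text
{'time_s': 0.0, 'joints': array([-6.14466070e+01,  2.20903332e+01,  3.81166833e-01, -2.94157968e-02,
       -6.84128629e+01, -1.48164844e+01]), 'joint_velocities': array([ 0.0553657 ,  0.05541587,  0.02657819,  0.05845835, -0.02819626,
       -0.04164486]), 'effort': array([ 6.54247106e-04, -3.90666461e+01,  1.87403905e+01,  4.21968207e+00,
        1.10395811e-02, -1.99099572e-04]), 'tcp_pos': array([ 0.14829144, -0.60653218,  0.2214725 ]), 'ee_rot': array([[-9.71441285e-01, -2.37279310e-01, -5.98651622e-04],
       [-2.37280050e-01,  9.71439021e-01,  2.09890805e-03],
       [ 8.35260925e-05,  2.18101402e-03, -9.99997618e-01]]), 'wrist_force': array([ 0.40284662, -0.23464761,  0.63853815]), 'moment': array([ 0.0253303 , -0.00562905,  0.00823571]), 'gripper_width': 1.0014009290308985} -0.0187
side 481.7875698603007 481.7875698603007 318.46937730349214 242.49474633527097 [-0.05919565  0.          0.          0.          0.        ] [[-0.83627869 -0.27345874  0.47524547 -0.20347294]
 [-0.5482941   0.42244019 -0.7217464   0.97996761]
 [-0.00339493 -0.86415543 -0.50321354  0.88559066]
 [ 0.          0.          0.          1.        ]]
top 559.4368676736487 559.4368676736487 316.50565966379787 243.7816976311595 [-0.16345063  0.          0.          0.          0.        ] [[-2.40508951e-02 -9.87318228e-01  1.56921223e-01  2.13019026e-01]
 [-9.99710707e-01  2.37156048e-02 -4.00894404e-03 -1.63954149e-02]
 [ 2.36621815e-04 -1.56972245e-01 -9.87602986e-01  1.63414618e+00]
 [ 0.00000000e+00  0.00000000e+00  0.00000000e+00  1.00000000e+00]]
```

View pics/side0.png

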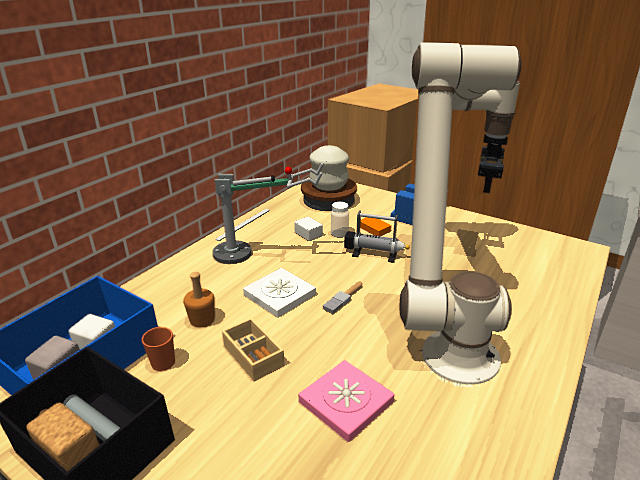

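View pics/top0.png

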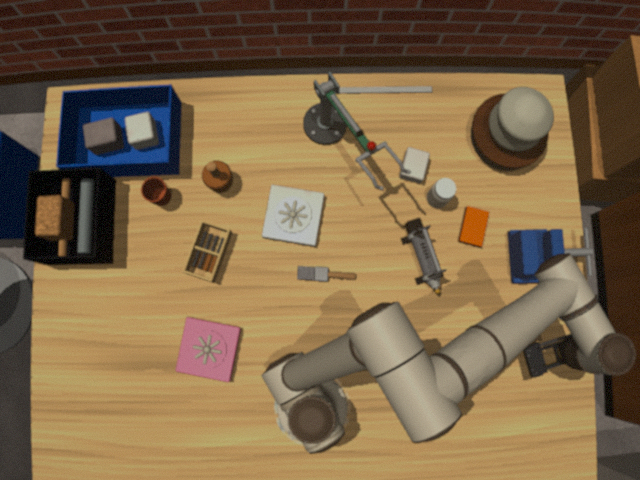

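The top view shows the mast at (322,125), knob (371,146), white slab (294,215), and grinder (424,255). The pink decoy is at (208,349). I'll zoom in next.

```bash
cat > h.py <<'E'
import numpy as np,cv2,pickle
def ray(c,u,v):
    K=np.array([[c["fx"],0,c["cx"]],[0,c["fy"],c["cy"]],[0,0,1]])
    p=cv2.undistortPoints(np.array([[[u,v]]],float),K,np.array(c["dist_coeffs"],float))[0,0]
    T=np.array(c["world_from_camera"]);d=T[:3,:3]@np.array([p[0],p[1],1]);return T[:3,3],d/np.linalg.norm(d)
def onz(c,u,v,z):
    o,d=ray(c,u,v);return o+d*(z-o[2])/d[2]
def tri(c1,p1,c2,p2):
    o1,d1=ray(c1,*p1);o2,d2=ray(c2,*p2)
    A=np.stack([d1,-d2],1);t=np.linalg.lstsq(A,o2-o1,rcond=None)[0]
    a=o1+t[0]*d1;b=o2+t[1]*d2;return (a+b)/2,np.linalg.norm(a-b)
def proj(c,P):
    K=np.array([[c["fx"],0,c["cx"]],[0,c["fy"],c["cy"]],[0,0,1]])
    W=np.linalg.inv(np.array(c["world_from_camera"]))
    q=cv2.projectPoints(np.atleast_2d(np.array(P,float)),cv2.Rodrigues(W[:3,:3])[0],W[:3,3],K,np.array(c["dist_coeffs"],float))[0];return q[:,0]
def crop(c,u0,v0,u1,v1,s,name):
    i=cv2.resize(c["img"][v0:v1,u0:u1],None,fx=s,fy=s,interpolation=cv2.INTER_CUBIC)
    for u in range((u0+9)//10*10,u1,10):
        cv2.line(i,((u-u0)*s,0),((u-u0)*s,4 if u%50 else 14),(0,0,255),1)
        if u%50==0: cv2.putText(i,str(u),((u-u0)*s,26),0,.4,(0,0,255),1)
    for v in range((v0+9)//10*10,v1,10):
        cv2.line(i,(0,(v-v0)*s),(4 if v%50 else 14,(v-v0)*s),(0,0,255),1)
        if v%50==0: cv2.putText(i,str(v),(16,(v-v0)*s),0,.4,(0,0,255),1)
    cv2.imwrite(name,i)
E
python3 - <<'E'
from h import *
t=pickle.load(open("top0.pkl","rb"));s=pickle.load(open("side0.pkl","rb"))
crop(t,260,70,460,220,4,"pics/t1.png");crop(t,330,170,530,320,4,"pics/t2.png")
crop(s,200,140,420,300,3,"pics/s1.png")
E
```

```text
(no output)
```

View pics/t1.png

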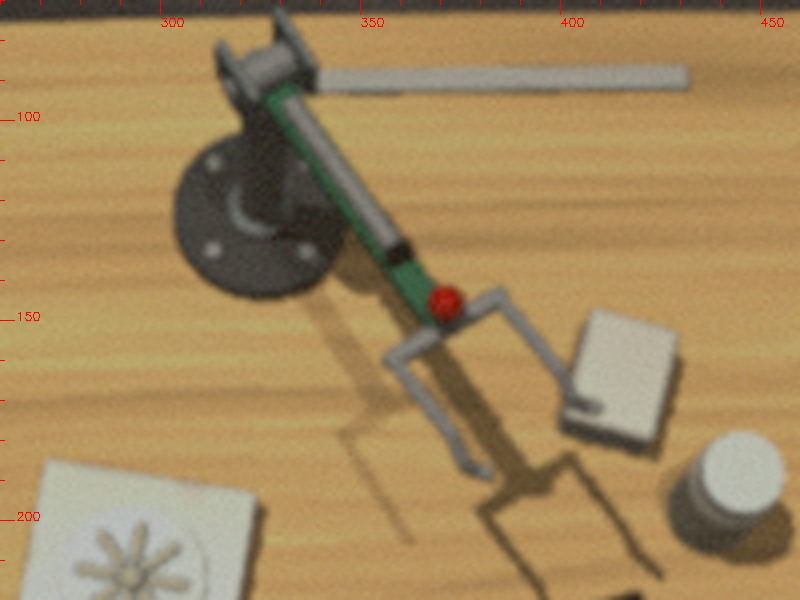

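View pics/t2.png

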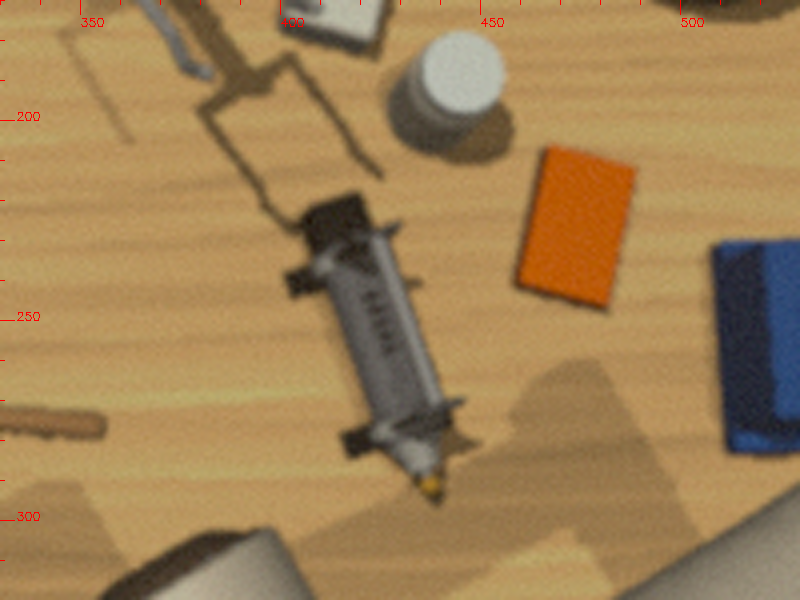

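View pics/s1.png

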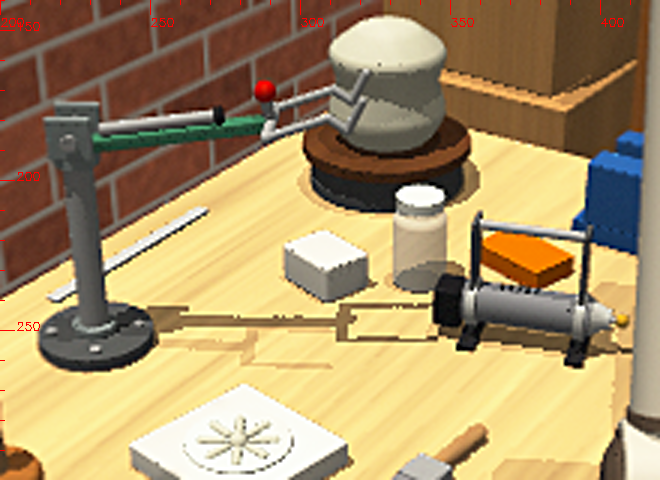

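```bash
python3 - <<'E'
from h import *
np.set_printoptions(precision=4,suppress=True)
t=pickle.load(open("top0.pkl","rb"));s=pickle.load(open("side0.pkl","rb"))
print("knob",tri(t,(371.3,145.3),s,(288.3,170)))
print("tips",tri(t,(408.5,171.5),s,(322.5,164.5)),tri(t,(382,189.5),s,(321,173)))
print("mast base top",onz(t,324.5,124.5,.015), "side",onz(s,232.5,251,.015))
print("slab", onz(t,292.5,215,.03),[onz(t,*p,.03) for p in((271,185),(324,193),(318,246),(263,236))], onz(s,279,288,.035))
print("bar side z.145",onz(s,359.5,214.5,.145),onz(s,396,218.5,.145))
print("feet top", [onz(t,*p,.005) for p in((402,241),(432,239),(416,279.5),(444,275))])
print("burr",tri(t,(437.5,291),s,(406.5,247)))
E
```

```text
knob (array([ 0.6639, -0.1634,  0.3181]), np.float64(0.0021478082587047123))
tips (array([ 0.5928, -0.2514,  0.3229]), np.float64(0.003820238953240877)) (array([ 0.5506, -0.1826,  0.3257]), np.float64(0.0018254663149170672))
mast base top [ 0.8389 -0.0563  0.015 ] side [ 0.8386 -0.056   0.015 ]
slab [0.5549 0.0453 0.03  ] [array([0.6474, 0.1076, 0.03  ]), array([ 0.619 , -0.0487,  0.03  ]), array([ 0.4613, -0.0271,  0.03  ]), array([0.4946, 0.1324, 0.03  ])] [0.5501 0.0534 0.035 ]
bar side z.145 [ 0.4826 -0.3158  0.145 ] [ 0.3658 -0.3564  0.145 ]
feet top [array([ 0.4741, -0.2764,  0.005 ]), array([ 0.478 , -0.3667,  0.005 ]), array([ 0.3587, -0.3125,  0.005 ]), array([ 0.3696, -0.3967,  0.005 ])]
burr (array([ 0.3212, -0.3659,  0.0437]), np.float64(0.001806612007113776))
```

```bash
cat >> h.py <<'E'
def go(target,yaw=None):
    """print tool-frame shift to target TCP (at current orientation) and z turn to make tool y at yaw deg; tilt error too"""
    from station import r
    s=r.sense();R=np.array(s["ee_rot"]);p=np.array(s["tcp_pos"])
    cy=np.degrees(np.arctan2(R[1,1],R[0,1]))
    print("t",round(s["time_s"],2),"p",p.round(4),"yaw_y",cy.round(2),"z",R[:,2].round(4),"F",np.round(s["wrist_force"],2),"w",round(float(s["gripper_width"]),3),"J",np.round(s["joints"],0))
    if target is not None:
        d=R.T@(np.array(target)-p);print("shift tool",d.round(4),"norm",np.linalg.norm(d).round(4))
    if yaw is not None: print("turn z tool rad",np.radians(-(yaw-cy)).round(4))
E
python3 -m crank '[{"delta_rot":[0,0,0],"linear":[0,0,-0.06],"gripper":70},{"delta_rot":[0,0,0],"linear":[0,0,-0.06],"gripper":70},{"delta_rot":[0,0,0],"linear":[0,0,-0.06],"gripper":70},{"delta_rot":[0,0,0],"linear":[-0.05,0.025,0],"gripper":70},{"delta_rot":[0,0,0],"linear":[-0.05,0.025,0],"gripper":70},{"delta_rot":[0,0,0],"linear":[-0.05,0.025,0],"gripper":70},{"delta_rot":[0,0,0],"linear":[-0.05,0.025,0],"gripper":70},{"delta_rot":[0,0,0],"linear":[-0.05,0.025,0],"gripper":70},{"delta_rot":[0,0,0],"linear":[-0.05,0.025,0],"gripper":70},{"delta_rot":[0,0,0],"linear":[-0.05,0.025,0],"gripper":70}]'
python3 -c "
from h import *
go([.664,-.163,.38],121.4)"
```

```text
time_s: 1.35
tcp_pos: [0.4479, -0.3524, 0.4022]
ee_rot: [[-0.971, -0.238, -0.001], [-0.238, 0.971, 0.0], [0.0, 0.001, -1.0]]
wrist_force: [1.2, -0.5, -0.0]
gripper_width: 0.698
t 1.35 p [ 0.4479 -0.3524  0.4022] yaw_y 103.74 z [-6.e-04  5.e-04 -1.e+00] F [ 1.19 -0.46 -0.01] w 0.698 J [-22.  13.  12.  -0. -90. -54.]
shift tool [-0.2549  0.1327  0.0221] norm 0.2882
turn z tool rad -0.3082
```

```bash
python3 -m crank '[{"delta_rot":[0,0,0],"linear":[-0.05,0.026,0],"gripper":70},{"delta_rot":[0,0,0],"linear":[-0.05,0.026,0],"gripper":70},{"delta_rot":[0,0,0],"linear":[-0.05,0.026,0],"gripper":70},{"delta_rot":[0,0,0],"linear":[-0.05,0.026,0],"gripper":70},{"delta_rot":[0,0,0],"linear":[-0.055,0.029,0.022],"gripper":70},{"delta_rot":[0,0,-0.154],"linear":[0,0,0],"gripper":70},{"delta_rot":[0,0,-0.154],"linear":[0,0,0],"gripper":70},{"delta_rot":[0,0,0],"linear":[0,0,0],"gripper":70}]'
python3 - <<'E'
from h import *
from station import capture
go([.664,-.163,.299],121.4)
for n in("side","top"):
    c=capture(n);pickle.dump(c,open(f"{n}1.pkl","wb"))
    (crop(c,200,100,400,250,4,"pics/s2.png") if n=="side" else crop(c,260,70,460,220,4,"pics/t3.png"))
E
```

```text
time_s: 2.35
tcp_pos: [0.6606, -0.1661, 0.3809]
ee_rot: [[-0.854, -0.52, -0.001], [-0.52, 0.854, 0.0], [0.001, 0.001, -1.0]]
wrist_force: [-0.8, 0.1, 0.6]
gripper_width: 0.699
t 2.35 p [ 0.6606 -0.1661  0.3809] yaw_y 121.3 z [-1.4e-03  2.0e-04 -1.0e+00] F [-0.77  0.07  0.55] w 0.699 J [ -1.  25.  27.  -0. -92. -58.]
shift tool [-0.0046  0.0008  0.0819] norm 0.082
turn z tool rad -0.0018
```

View pics/s2.png

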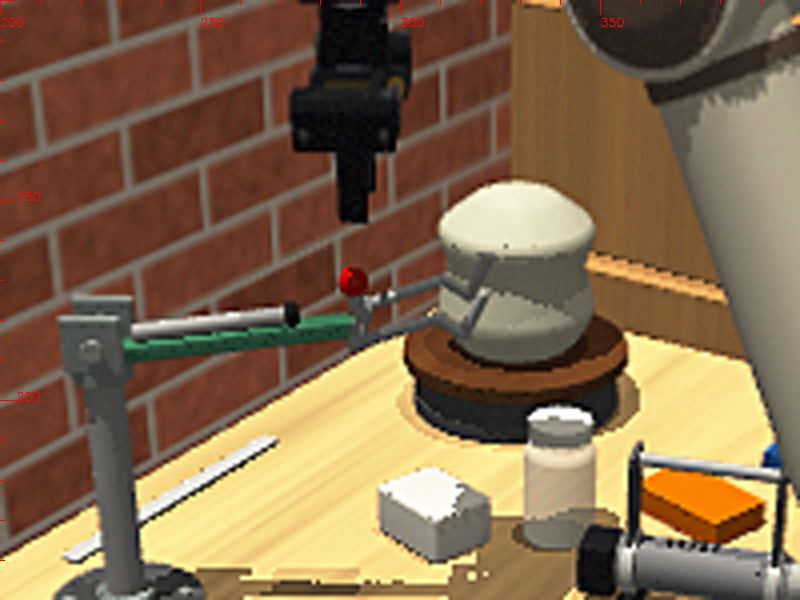

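View pics/t3.png

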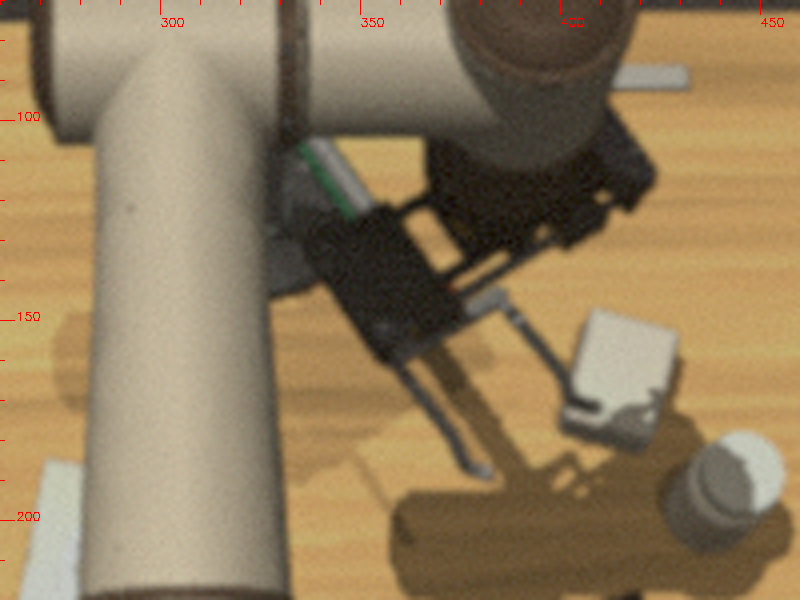

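The fingers sit directly above the red knob at side (288,170), and the top view agrees. Next I descend and grip.

```bash
python3 -m crank '[{"delta_rot":[0,0,0],"linear":[-0.004,0.001,0.03],"gripper":70},{"delta_rot":[0,0,0],"linear":[0,0,0.03],"gripper":70},{"delta_rot":[0,0,0],"linear":[0,0,0.02],"gripper":70},{"delta_rot":[0,0,0],"linear":[0,0,0],"gripper":25},{"delta_rot":[0,0,0],"linear":[0,0,0],"gripper":10},{"delta_rot":[0,0,0],"linear":[0,0,0],"gripper":10},{"delta_rot":[0,0,0],"linear":[0,0,0],"gripper":10},{"delta_rot":[0,0,0],"linear":[0,0,0],"gripper":10}]'
python3 - <<'E'
from h import *
from station import capture
go(None)
c=capture("side");crop(c,200,100,400,250,4,"pics/s3.png")
E
```

```text
time_s: 3.45
tcp_pos: [0.6636, -0.1636, 0.3022]
ee_rot: [[-0.854, -0.521, 0.001], [-0.521, 0.854, -0.0], [-0.001, -0.001, -1.0]]
wrist_force: [-0.5, -1.1, -0.1]
gripper_width: 0.253
t 3.45 p [ 0.6636 -0.1636  0.3022] yaw_y 121.38 z [ 9.e-04 -3.e-04 -1.e+00] F [-0.5 -1.1 -0.1] w 0.253 J [ -0.  26.  18.   0. -82. -58.]
```

View pics/s3.png

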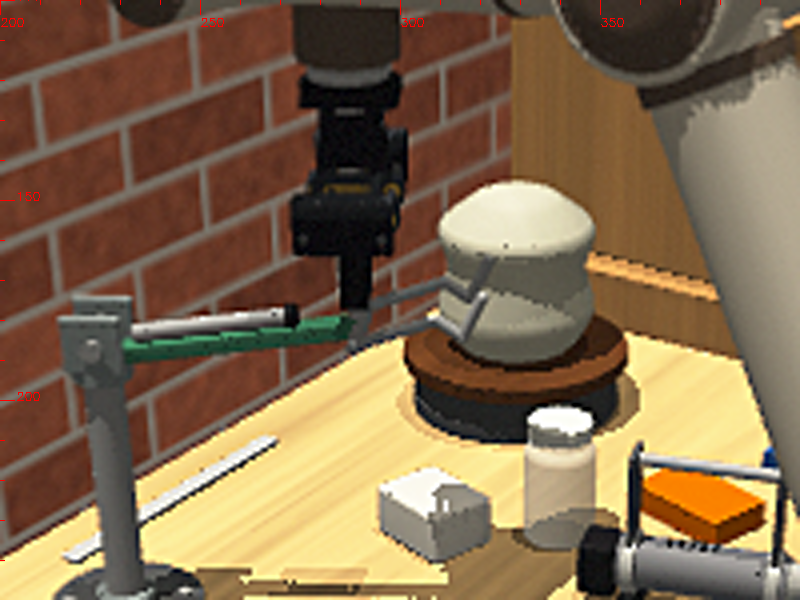

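```bash
python3 -m crank '[{"delta_rot":[0,0,0.044],"linear":[-0.0002,0.009,0],"gripper":10},{"delta_rot":[0,0,0.044],"linear":[-0.0002,0.009,0],"gripper":10},{"delta_rot":[0,0,0.044],"linear":[-0.0002,0.009,0],"gripper":10},{"delta_rot":[0,0,0.044],"linear":[-0.0002,0.009,0],"gripper":10},{"delta_rot":[0,0,0.044],"linear":[-0.0002,0.009,0],"gripper":10},{"delta_rot":[0,0,0.044],"linear":[-0.0002,0.009,0],"gripper":10},{"delta_rot":[0,0,0.044],"linear":[-0.0002,0.009,0],"gripper":10},{"delta_rot":[0,0,0.044],"linear":[-0.0002,0.009,0],"gripper":10},{"delta_rot":[0,0,0.044],"linear":[-0.0002,0.009,0],"gripper":10},{"delta_rot":[0,0,0.044],"linear":[-0.0002,0.009,0],"gripper":10}]'
python3 - <<'E'
from h import *
go([.6440,.0108,.302],71)
from station import r
p=r.sense()["tcp_pos"];d=p[:2]-np.array([.8387,-.056]);print(np.linalg.norm(d),np.degrees(np.arctan2(d[1],-d[0])))
E
```

```text
time_s: 4.75
tcp_pos: [0.6369, -0.0779, 0.3021]
ee_rot: [[-0.994, -0.107, 0.006], [-0.107, 0.994, 0.001], [-0.006, 0.0, -1.0]]
wrist_force: [5.6, 1.0, -1.5]
gripper_width: 0.254
t 4.75 p [ 0.6369 -0.0779  0.3021] yaw_y 96.15 z [ 5.8e-03  8.0e-04 -1.0e+00] F [ 5.58  1.05 -1.5 ] w 0.254 J [  7.  21.  11.  -0. -79. -91.]
shift tool [-0.0166  0.0875  0.0002] norm 0.089
turn z tool rad 0.439
0.20301219759504627 -6.206532540655636
```

```bash
python3 -m crank '[{"delta_rot":[0,0,0.044],"linear":[-0.0004,0.009,0],"gripper":10},{"delta_rot":[0,0,0.044],"linear":[-0.0004,0.009,0],"gripper":10},{"delta_rot":[0,0,0.044],"linear":[-0.0004,0.009,0],"gripper":10},{"delta_rot":[0,0,0.044],"linear":[-0.0003,0.009,0],"gripper":10},{"delta_rot":[0,0,0.044],"linear":[-0.0003,0.009,0],"gripper":10},{"delta_rot":[0,0,0.044],"linear":[-0.0002,0.009,0],"gripper":10},{"delta_rot":[0,0,0.044],"linear":[-0.0002,0.009,0],"gripper":10},{"delta_rot":[0,0,0.044],"linear":[-0.0002,0.009,0],"gripper":10},{"delta_rot":[0,0,0.044],"linear":[-0.0002,0.009,0],"gripper":10},{"delta_rot":[0,0,0.044],"linear":[-0.0002,0.009,0],"gripper":10}]'
python3 - <<'E'
from h import *
go([.6463,.0103,.302],71)
from station import r,capture
p=r.sense()["tcp_pos"];d=p[:2]-np.array([.8387,-.056]);print(np.linalg.norm(d),np.degrees(np.arctan2(d[1],-d[0])))
c=capture("side");crop(c,180,120,380,320-50,4,"pics/s4.png")
c=capture("top");crop(c,230,100,430,250,4,"pics/t4.png")
E
```

```text
time_s: 6.0
tcp_pos: [0.6478, 0.0105, 0.3022]
ee_rot: [[-0.945, 0.326, 0.006], [0.326, 0.945, 0.0], [-0.005, 0.002, -1.0]]
wrist_force: [5.6, -1.1, -1.8]
gripper_width: 0.255
t 6.0 p [0.6478 0.0105 0.3022] yaw_y 70.97 z [ 5.6e-03  3.0e-04 -1.0e+00] F [ 5.58 -1.1  -1.79] w 0.255 J [  15.   22.   12.    0.  -79. -124.]
shift tool [ 0.0013 -0.0006  0.0002] norm 0.0015
turn z tool rad -0.0005
0.20216568215247996 19.19155594329838
```

View pics/s4.png

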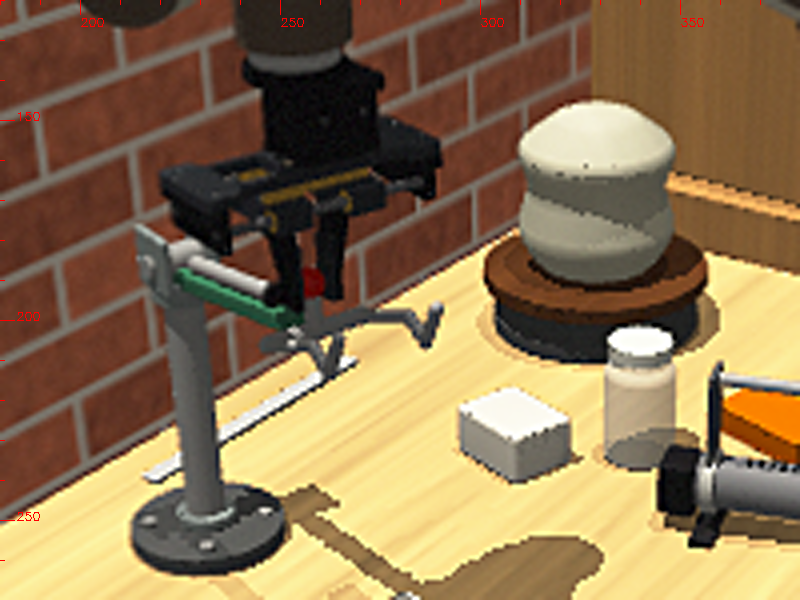

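View pics/t4.png

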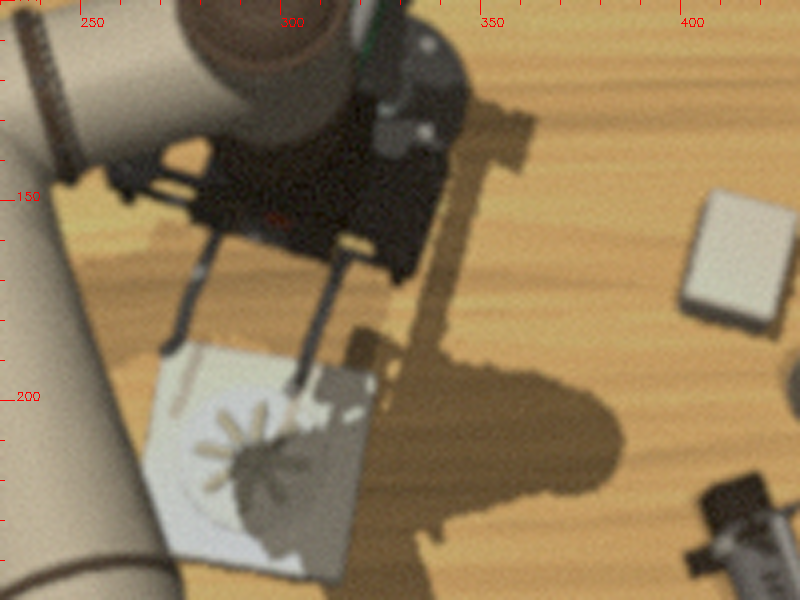

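The fork has swung over the slab, with its tips near top (272,187) and (304,197). I'll let go, rise, then measure.

```bash
python3 -m crank '[{"delta_rot":[0,0,0],"linear":[0,0,0],"gripper":50},{"delta_rot":[0,0,0],"linear":[0,0,0],"gripper":70},{"delta_rot":[0,0,0],"linear":[0,0,0],"gripper":70},{"delta_rot":[0,0,0],"linear":[0,0,-0.03],"gripper":70},{"delta_rot":[0,0,0],"linear":[0,0,-0.05],"gripper":70},{"delta_rot":[0,0,0],"linear":[0,0,-0.05],"gripper":70}]'
python3 - <<'E'
from h import *
go([.424,-.337,.42],108)
from station import r,capture
c=capture("side");crop(c,200,140,350,250,5,"pics/s5.png");pickle.dump(c,open("side5.pkl","wb"))
c=capture("top");crop(c,230,100,430,250,4,"pics/t5.png");pickle.dump(c,open("top5.pkl","wb"))
E
```

```text
time_s: 6.85
tcp_pos: [0.645, 0.0096, 0.4332]
ee_rot: [[-0.945, 0.326, -0.001], [0.326, 0.945, -0.0], [0.001, -0.001, -1.0]]
wrist_force: [1.1, -0.5, 0.8]
gripper_width: 0.692
t 6.85 p [0.645  0.0096 0.4332] yaw_y 70.95 z [-7.e-04 -3.e-04 -1.e+00] F [ 1.15 -0.47  0.77] w 0.692 J [  15.   21.   29.    0.  -97. -124.]
shift tool [ 0.0958 -0.3997  0.0135] norm 0.4112
turn z tool rad -0.6466
```

View pics/s5.png

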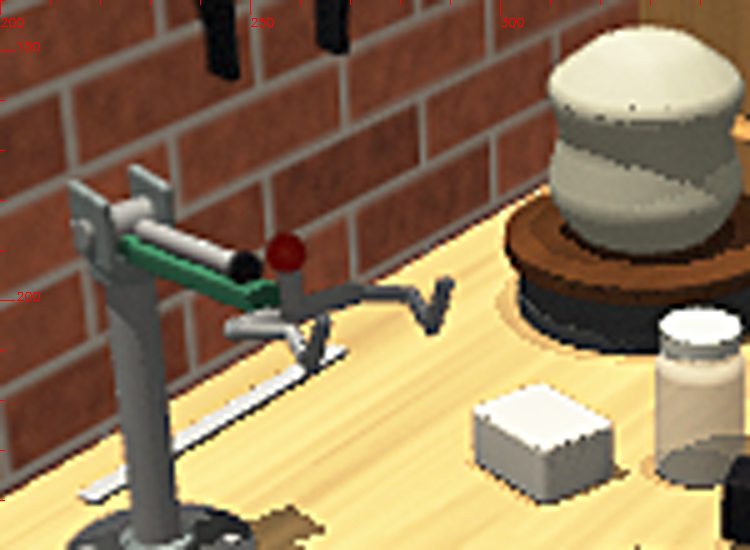

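View pics/t5.png

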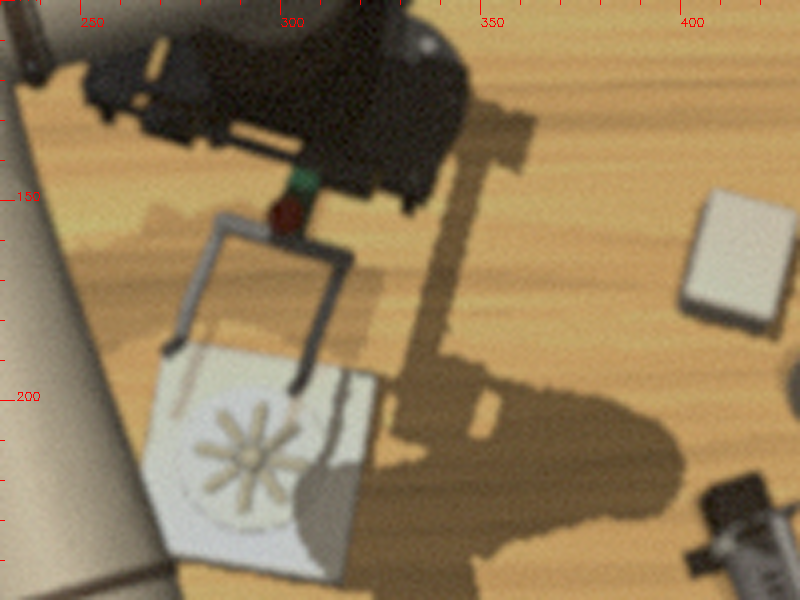

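```bash
python3 - <<'E'
from h import *
np.set_printoptions(precision=4,suppress=True)
t=pickle.load(open("top5.pkl","rb"));s=pickle.load(open("side5.pkl","rb"))
a,b=tri(t,(271.5,187.5),s,(264.5,203.5)),tri(t,(303,197.5),s,(289.5,196.5))
k=tri(t,(301,153.5),s,(257,190))
print(a,b,k)
m=np.array([.8387,-.056]);
for q in((a[0]+b[0])/2,k[0]):
  d=q[:2]-m;print(q,np.linalg.norm(d),np.degrees(np.arctan2(d[1],-d[0])))
# model prediction
for ang in(19.2,):
  u=np.array([-np.cos(np.radians(ang)),np.sin(np.radians(ang))]);v=np.array([-u[1],u[0]])
  for tl in(.14,.15):
   def P(r,h,y): 
    return np.r_[m+u*(r*np.cos(tl)-h*np.sin(tl))+v*y,.265+r*np.sin(tl)+h*np.cos(tl)]
   L=[P(.320,.018,.04),P(.320,.018,-.04),P(.215,.021,0),P(.298,0,0)]
   print(tl,np.array(L),proj(t,L).round(1).tolist(),proj(s,L).round(1).tolist())
E
```

```text
(array([0.5604, 0.0833, 0.3267]), np.float64(0.0008337624874819501)) (array([0.5336, 0.0075, 0.3247]), np.float64(0.002047588438003171)) (array([0.6471, 0.0107, 0.3182]), np.float64(0.0007973896284601786))
[0.547  0.0454 0.3257] 0.3088311995988786 19.165914406383898
[0.6471 0.0107 0.3182] 0.20289174729787812 19.196366142408817
0.14 [[0.5287 0.0096 0.3275]
 [0.555  0.0852 0.3275]
 [0.6404 0.0131 0.3158]
 [0.56   0.041  0.3066]] [[302.4, 199.6], [270.8, 189.8], [300.2, 156.6], [289.5, 189.4]] [[290.1, 196.2], [265.5, 203.9], [258.2, 191.5], [274.5, 204.5]]
0.15 [[0.5293 0.0094 0.3306]
 [0.5556 0.0849 0.3306]
 [0.6409 0.0129 0.3179]
 [0.5604 0.0409 0.3095]] [[302.4, 199.0], [270.8, 189.2], [300.3, 156.1], [289.5, 189.0]] [[289.9, 195.1], [265.3, 202.8], [258.1, 190.8], [274.3, 203.5]]
```

```bash
python3 -m crank '[{"delta_rot":[0,0,0],"linear":[0.012,-0.05,0],"gripper":70},{"delta_rot":[0,0,0],"linear":[0.012,-0.05,0],"gripper":70},{"delta_rot":[0,0,0],"linear":[0.012,-0.05,0],"gripper":70},{"delta_rot":[0,0,0],"linear":[0.012,-0.05,0],"gripper":70},{"delta_rot":[0,0,0],"linear":[0.012,-0.05,0],"gripper":70}]'
python3 - <<'E'
from h import *
np.set_printoptions(precision=4,suppress=True)
from station import r,capture
go([.424,-.337,.38],108)
c=capture("side");crop(c,330,190,450,280,6,"pics/s6.png");pickle.dump(c,open("side6.pkl","wb"))
c=capture("top");crop(c,340,160,500,300,5,"pics/t6.png");pickle.dump(c,open("top6.pkl","wb"))
E
```

```text
time_s: 7.58
tcp_pos: [0.5057, -0.2081, 0.4315]
ee_rot: [[-0.945, 0.326, -0.0], [0.326, 0.945, 0.0], [0.0, 0.0, -1.0]]
wrist_force: [0.4, -0.0, -0.3]
gripper_width: 0.699
t 7.58 p [ 0.5057 -0.2081  0.4315] yaw_y 70.97 z [-0.0003  0.0001 -1.    ] F [ 0.43 -0.01 -0.32] w 0.699 J [  -5.   10.   13.   -0.  -93. -104.]
shift tool [ 0.0352 -0.1485  0.0515] norm 0.1611
turn z tool rad -0.6463
```

View pics/s6.png

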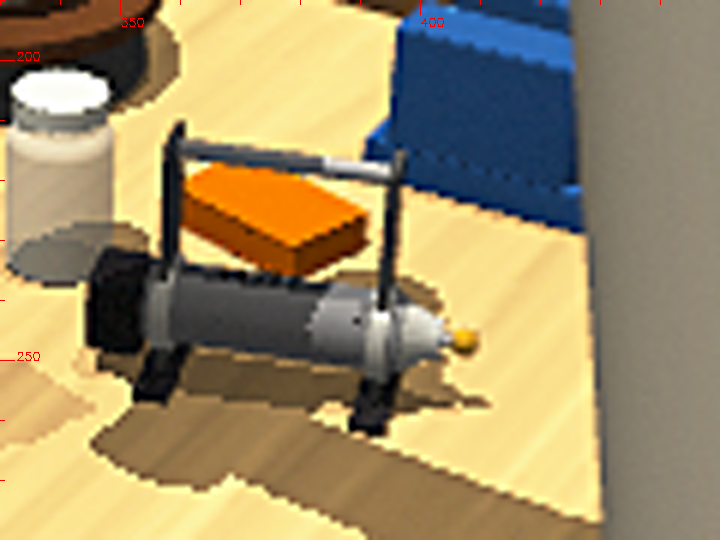

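View pics/t6.png

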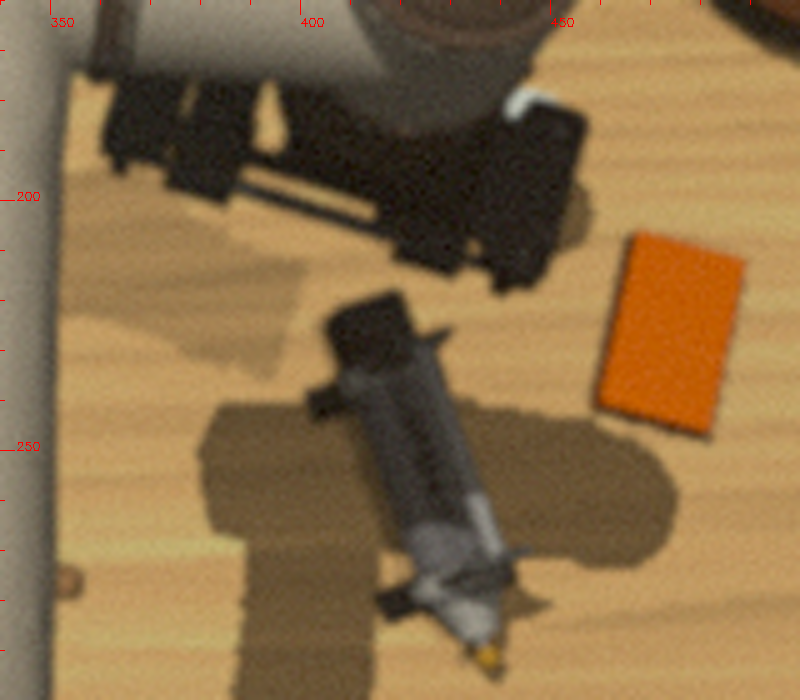

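```bash
python3 - <<'E'
from h import *
np.set_printoptions(precision=4,suppress=True)
t=pickle.load(open("top6.pkl","rb"));s=pickle.load(open("side6.pkl","rb"))
A=onz(s,360.5,214.8,.145);B=onz(s,395,218.8,.145);print(A,B,(A+B)/2,np.degrees(np.arctan2(*(B-A)[[1,0]]))%360,np.linalg.norm(A-B))
print([onz(t,*p,.145) for p in((427.,229),(440.,271))])
for C,y in(((.424,-.337),198),((.424,-.337),199.3),((.424,-.337),196.5)):
  Y=np.array([np.cos(np.radians(y)),np.sin(np.radians(y))]);X=np.array([Y[1],-Y[0]]);C=np.array(C)
  W=lambda x,yy,z:np.r_[C+X*x+Y*yy,z]
  L=[W(0,-.06,.145),W(0,.06,.145)]+[W(a*.0425,b*.063,.006) for a in(-1,1) for b in(-1,1)]+[W(0,.110,.045)]
  print(y,proj(t,L).round(1).tolist(),proj(s,L).round(1).tolist())
E
```

```text
[ 0.4786 -0.3157  0.145 ] [ 0.3677 -0.3526  0.145 ] [ 0.4232 -0.3341  0.145 ] 198.3875255112405 0.11695457226327159
[array([ 0.4832, -0.3244,  0.145 ]), array([ 0.3673, -0.3537,  0.145 ])]
198 [[424.9, 229.8], [440.7, 271.1], [428.8, 232.7], [444.0, 272.4], [402.3, 242.1], [417.4, 282.1], [439.2, 291.3]] [[360.3, 214.3], [395.6, 218.5], [360.2, 243.4], [395.0, 248.0], [355.5, 255.4], [391.7, 260.4], [407.9, 246.2]]
199.3 [[424.4, 230.0], [441.1, 270.9], [428.2, 232.6], [444.3, 271.9], [402.0, 242.5], [417.9, 282.2], [440.0, 291.0]] [[360.2, 214.5], [395.6, 218.3], [359.8, 243.6], [394.7, 247.8], [355.7, 255.6], [392.1, 260.2], [408.0, 245.8]]
196.5 [[425.4, 229.6], [440.1, 271.3], [429.4, 232.9], [443.6, 272.9], [402.7, 241.5], [416.7, 281.9], [438.3, 291.6]] [[360.4, 214.1], [395.5, 218.7], [360.6, 243.2], [395.2, 248.3], [355.3, 255.1], [391.3, 260.6], [407.8, 246.6]]
```

```bash
python3 -m crank '[{"delta_rot":[0,0,0],"linear":[0.0117,-0.0495,0],"gripper":70},{"delta_rot":[0,0,0],"linear":[0.0117,-0.0495,0],"gripper":70},{"delta_rot":[0,0,0],"linear":[0.0117,-0.0495,0],"gripper":70},{"delta_rot":[0,0,-0.16],"linear":[0,0,0.04],"gripper":70},{"delta_rot":[0,0,-0.16],"linear":[0,0,0.04],"gripper":70},{"delta_rot":[0,0,-0.16],"linear":[0,0,0.04],"gripper":70},{"delta_rot":[0,0,-0.157],"linear":[0,0,0.04],"gripper":70},{"delta_rot":[0,0,0],"linear":[0,0,0],"gripper":70}]'
python3 - <<'E'
from h import *
from station import r,capture
go([.424,-.336,.126],107.5)
c=capture("side");crop(c,330,150,450,280,5,"pics/s7.png")
E
```

```text
time_s: 8.68
tcp_pos: [0.424, -0.3346, 0.2685]
ee_rot: [[-0.954, -0.298, -0.007], [-0.298, 0.954, 0.004], [0.006, 0.006, -1.0]]
wrist_force: [0.2, -0.3, 0.6]
gripper_width: 0.701
t 8.68 p [ 0.424  -0.3346  0.2685] yaw_y 107.35 z [-0.0071  0.0037 -1.    ] F [ 0.17 -0.32  0.56] w 0.701 J [-21.  12.  -7.  -0. -71. -52.]
shift tool [-0.0004 -0.0021  0.1425] norm 0.1425
turn z tool rad -0.0026
```

View pics/s7.png

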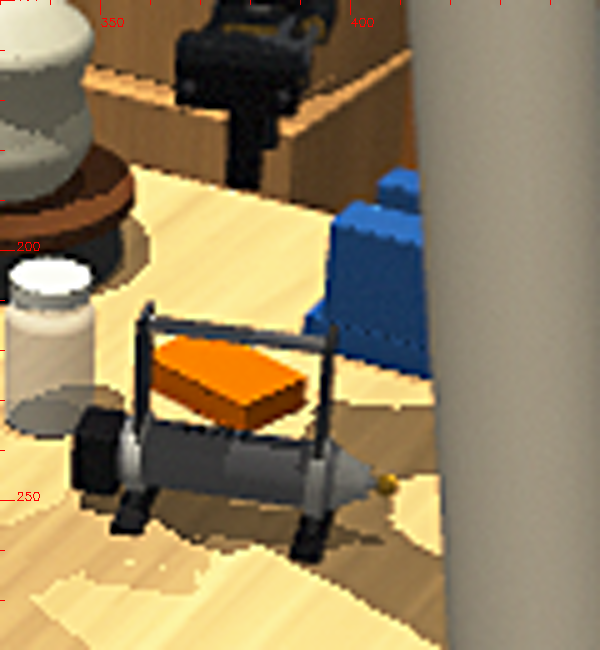

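The gripper is centred above the bar. I'll descend to it and close.

```bash
python3 -m crank '[{"delta_rot":[0,0,0],"linear":[0,-0.001,0.045],"gripper":70},{"delta_rot":[0,0,0],"linear":[0,-0.001,0.045],"gripper":70},{"delta_rot":[0,0,0],"linear":[0,0,0.03],"gripper":70},{"delta_rot":[0,0,0],"linear":[0,0,0.02],"gripper":70},{"delta_rot":[0,0,0],"linear":[0,0,0],"gripper":40}]'
python3 - <<'E'
from h import *
from station import r,capture
go([.424,-.336,.126],107.5)
c=capture("side");crop(c,330,150,450,280,5,"pics/s8.png")
c=capture("top");crop(c,340,160,500,300,5,"pics/t8.png")
E
```

```text
time_s: 9.35
tcp_pos: [0.427, -0.338, 0.1323]
ee_rot: [[-0.954, -0.299, 0.0], [-0.299, 0.954, -0.0], [0.0, -0.0, -1.0]]
wrist_force: [-0.1, -0.4, 0.3]
gripper_width: 0.645
t 9.35 p [ 0.427  -0.338   0.1323] yaw_y 107.38 z [ 1.e-04 -5.e-04 -1.e+00] F [-0.12 -0.44  0.34] w 0.645 J [-21.  19. -18.   0. -53. -51.]
shift tool [0.0023 0.0028 0.0063] norm 0.0073
turn z tool rad -0.002
```

View pics/s8.png

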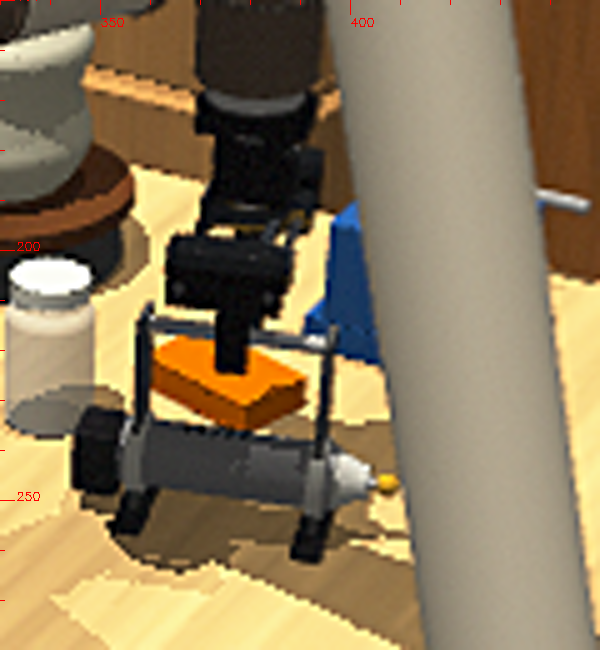

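View pics/t8.png

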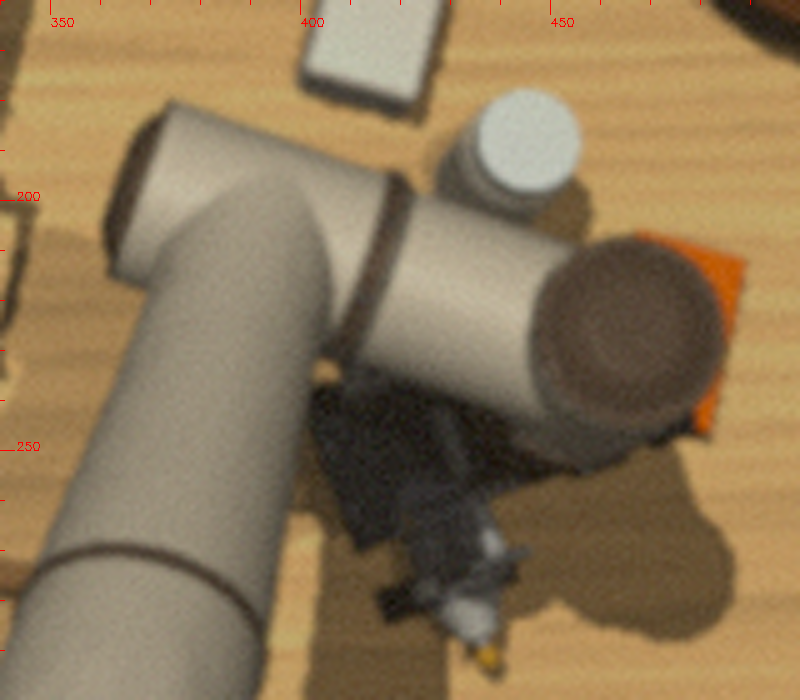

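```bash
python3 -m crank '[{"delta_rot":[0,0,0],"linear":[0.0025,0.0025,0.004],"gripper":40},{"delta_rot":[0,0,0],"linear":[0,0,0],"gripper":20},{"delta_rot":[0,0,0],"linear":[0,0,0],"gripper":0},{"delta_rot":[0,0,0],"linear":[0,0,0],"gripper":0},{"delta_rot":[0,0,0],"linear":[0,0,0],"gripper":0},{"delta_rot":[0,0,0],"linear":[0,0,0],"gripper":0},{"delta_rot":[0,0,0],"linear":[0,0,0],"gripper":0}]'
python3 -c "
from h import *
go(None)"
python3 -m crank '[{"delta_rot":[0,0,0],"linear":[0,0,-0.01],"gripper":0},{"delta_rot":[0,0,0],"linear":[0,0,-0.01],"gripper":0},{"delta_rot":[0,0,0],"linear":[0,0,-0.01],"gripper":0},{"delta_rot":[0,0,0],"linear":[0,0,0],"gripper":0}]'
python3 - <<'E'
from h import *
from station import r,capture
go(None)
print(r.sense()["moment"])
c=capture("side");crop(c,330,150,450,280,5,"pics/s9.png")
E
```

```text
time_s: 10.32
tcp_pos: [0.4232, -0.336, 0.1279]
ee_rot: [[-0.954, -0.3, 0.0], [-0.3, 0.954, 0.0], [-0.0, 0.0, -1.0]]
wrist_force: [-0.1, 2.2, 2.6]
gripper_width: 0.126
t 10.32 p [ 0.4232 -0.336   0.1279] yaw_y 107.46 z [ 1.e-04  1.e-04 -1.e+00] F [-0.13  2.18  2.59] w 0.126 J [-21.  19. -19.  -0. -52. -51.]
time_s: 10.82
tcp_pos: [0.4238, -0.3364, 0.1587]
ee_rot: [[-0.954, -0.3, 0.002], [-0.3, 0.954, -0.001], [-0.002, -0.002, -1.0]]
wrist_force: [0.3, -0.6, -5.9]
gripper_width: 0.122
t 10.82 p [ 0.4238 -0.3364  0.1587] yaw_y 107.47 z [ 0.0021 -0.001  -1.    ] F [ 0.3  -0.63 -5.92] w 0.122 J [-21.  17. -17.   0. -56. -51.]
[ 0.0379255  -0.01406443 -0.0152512 ]
```

View pics/s9.png

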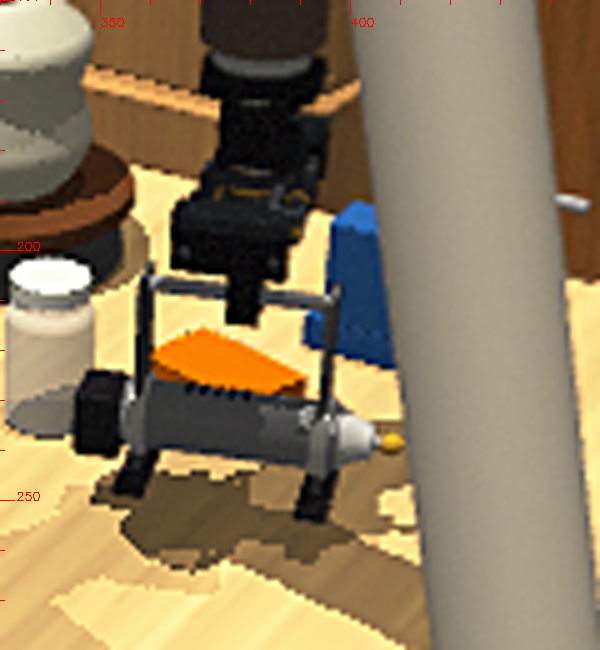

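```bash
python3 -m crank '[{"delta_rot":[0,0,0],"linear":[0,0,-0.02],"gripper":0},{"delta_rot":[0,0,0],"linear":[0,0,-0.03],"gripper":0},{"delta_rot":[0,0,0],"linear":[0,0,-0.04],"gripper":0},{"delta_rot":[0,0,0],"linear":[0,0,-0.04],"gripper":0},{"delta_rot":[0,0,0],"linear":[0,0,-0.03],"gripper":0},{"delta_rot":[0,0,0],"linear":[0,0,-0.02],"gripper":0},{"delta_rot":[0,0,-0.06],"linear":[0,0,0],"gripper":0},{"delta_rot":[0,0,-0.1],"linear":[0,0,0],"gripper":0},{"delta_rot":[0,0,-0.12],"linear":[0,0,0],"gripper":0},{"delta_rot":[0,0,-0.12],"linear":[0,0,0],"gripper":0}]'
python3 -m crank '[{"delta_rot":[0,0,-0.12],"linear":[0,0,0],"gripper":0},{"delta_rot":[0,0,-0.12],"linear":[0,0,0],"gripper":0},{"delta_rot":[0,0,-0.12],"linear":[0,0,0],"gripper":0},{"delta_rot":[0,0,-0.1],"linear":[0,0,0],"gripper":0},{"delta_rot":[0,0,-0.07],"linear":[0,0,0],"gripper":0},{"delta_rot":[0,0,0],"linear":[0,0,0],"gripper":0}]'
python3 - <<'E'
from h import *
go([.452,.0795,.343],160.8)
E
```

```text
time_s: 12.12
tcp_pos: [0.4227, -0.3357, 0.3367]
ee_rot: [[-0.759, -0.651, -0.001], [-0.651, 0.759, 0.001], [0.0, 0.002, -1.0]]
wrist_force: [0.1, -0.5, -5.4]
gripper_width: 0.128
time_s: 12.88
tcp_pos: [0.4229, -0.3358, 0.3369]
ee_rot: [[-0.331, -0.944, -0.001], [-0.944, 0.331, 0.001], [-0.001, 0.001, -1.0]]
wrist_force: [0.6, 0.5, -6.4]
gripper_width: 0.124
t 12.88 p [ 0.4229 -0.3358  0.3369] yaw_y 160.7 z [-0.0012  0.001  -1.    ] F [ 0.56  0.46 -6.38] w 0.124 J [-21.  10.   0.  -0. -80.   2.]
shift tool [-0.4016  0.1098 -0.0057] norm 0.4164
turn z tool rad -0.0018
```

```bash
python3 -m crank '[{"delta_rot":[0,0,0],"linear":[-0.02,0.0067,-0.006],"gripper":0},{"delta_rot":[0,0,0],"linear":[-0.04,0.0135,0],"gripper":0},{"delta_rot":[0,0,0],"linear":[-0.05,0.0169,0],"gripper":0},{"delta_rot":[0,0,0],"linear":[-0.05,0.0169,0],"gripper":0},{"delta_rot":[0,0,0],"linear":[-0.05,0.0169,0],"gripper":0},{"delta_rot":[0,0,0],"linear":[-0.05,0.0169,0],"gripper":0},{"delta_rot":[0,0,0],"linear":[-0.05,0.0169,0],"gripper":0},{"delta_rot":[0,0,0],"linear":[-0.05,0.0169,0],"gripper":0},{"delta_rot":[0,0,0],"linear":[-0.03,0.0101,0],"gripper":0},{"delta_rot":[0,0,0],"linear":[-0.012,0.004,0],"gripper":0}]'
python3 -m crank '[{"delta_rot":[0,0,0],"linear":[0,0,0],"gripper":0},{"delta_rot":[0,0,0],"linear":[0,0,0],"gripper":0}]'
python3 - <<'E'
from h import *
from station import capture
go([.565,.04,.333],160.8)
c=capture("side");crop(c,180,130,380,280,4,"pics/s10.png");pickle.dump(c,open("side10.pkl","wb"))
c=capture("top");crop(c,200,120,400,270,4,"pics/t10.png");pickle.dump(c,open("top10.pkl","wb"))
E
```

```text
time_s: 14.12
tcp_pos: [0.4272, 0.0897, 0.3434]
ee_rot: [[-0.328, -0.945, -0.001], [-0.945, 0.328, 0.0], [0.0, 0.001, -1.0]]
wrist_force: [-0.6, -0.2, -5.4]
gripper_width: 0.129
time_s: 14.38
tcp_pos: [0.4274, 0.0871, 0.3436]
ee_rot: [[-0.331, -0.944, -0.001], [-0.944, 0.331, -0.001], [0.001, 0.0, -1.0]]
wrist_force: [0.5, -0.3, -5.7]
gripper_width: 0.128
t 14.38 p [0.4274 0.0871 0.3436] yaw_y 160.66 z [-6.e-04 -9.e-04 -1.e+00] F [ 0.5  -0.28 -5.7 ] w 0.128 J [ 33.  -1. -11.   0. -80. -52.]
shift tool [-0.0012 -0.1455  0.0106] norm 0.1459
turn z tool rad -0.0024
```

View pics/s10.png

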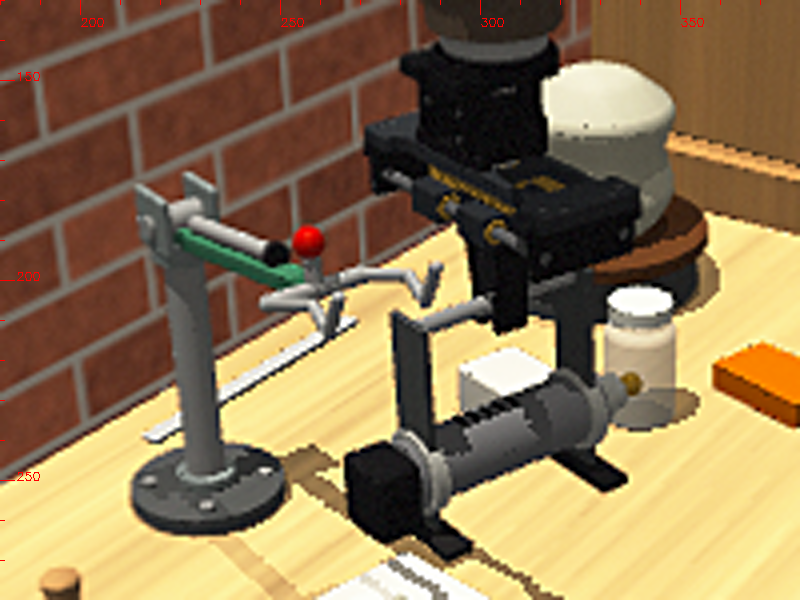

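View pics/t10.png

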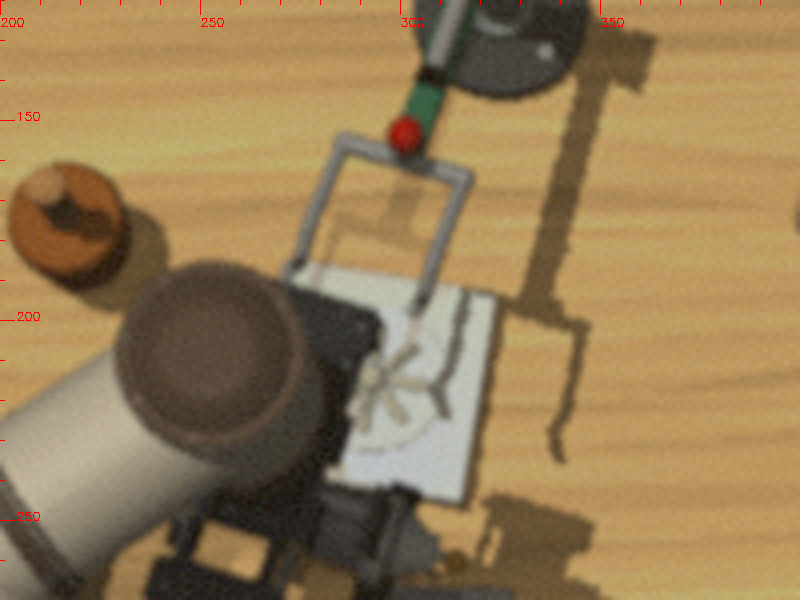

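```bash
python3 - <<'E'
from h import *
np.set_printoptions(precision=4,suppress=True)
t=pickle.load(open("top10.pkl","rb"));s=pickle.load(open("side10.pkl","rb"))
A=onz(s,286,211.3,.3607);B=onz(s,321.5,200.5,.3607)
print(A,B,(A+B)/2)
b=np.array([.331,.944]);c=np.array([.4274,.0871])
L=[np.r_[c+b*.06,.3607],np.r_[c-b*.06,.3607]];print(proj(s,L).round(1))
# tips: side crop (436,264)->, (337,293)
a=tri(t,(272.8,187),s,(264.3,203.5));bb=tri(t,(304.5,195.5),s,(288.8,196));k=tri(t,(301.3,153.3),s,(257.3,190));print(a,bb,k)
E
```

```text
[0.4416 0.1437 0.3607] [0.4023 0.0452 0.3607] [0.422  0.0944 0.3607]
[[284.1 210.7]
 [322.9 198. ]]
(array([0.5626, 0.0806, 0.3249]), np.float64(0.00041802991804174586)) (array([0.5388, 0.0038, 0.3236]), np.float64(0.002039154456418454)) (array([0.6473, 0.0097, 0.3179]), np.float64(0.001627658062364415))
```

```bash
python3 -m crank '[{"delta_rot":[0,0,0],"linear":[0,0,0.006],"gripper":0},{"delta_rot":[0,0,0],"linear":[0,-0.01,0.0045],"gripper":0},{"delta_rot":[0,0,0],"linear":[0,-0.02,0],"gripper":0},{"delta_rot":[0,0,0],"linear":[0,-0.025,0],"gripper":0},{"delta_rot":[0,0,0],"linear":[0,-0.02,0],"gripper":0},{"delta_rot":[0,0,0],"linear":[0,-0.01,0],"gripper":0},{"delta_rot":[0,0,0],"linear":[0,-0.005,0],"gripper":0},{"delta_rot":[0,0,0],"linear":[0,0,0],"gripper":0}]'
python3 - <<'E'
from h import *
from station import capture
go([.567,.038,.333],160.8)
c=capture("side");crop(c,210,150,350,260,5,"pics/s11.png");pickle.dump(c,open("side11.pkl","wb"))
c=capture("top");crop(c,200,120,400,270,4,"pics/t11.png")
E
```

```text
time_s: 15.48
tcp_pos: [0.5125, 0.0585, 0.3331]
ee_rot: [[-0.33, -0.944, -0.0], [-0.944, 0.33, -0.0], [0.0, 0.0, -1.0]]
wrist_force: [-0.0, -1.3, -5.6]
gripper_width: 0.123
t 15.47 p [0.5125 0.0585 0.3331] yaw_y 160.74 z [-4.e-04 -0.e+00 -1.e+00] F [-0.   -1.29 -5.62] w 0.123 J [ 25.   8.  -3.  -0. -79. -44.]
shift tool [ 0.0014 -0.0582  0.0001] norm 0.0582
turn z tool rad -0.001
```

View pics/s11.png

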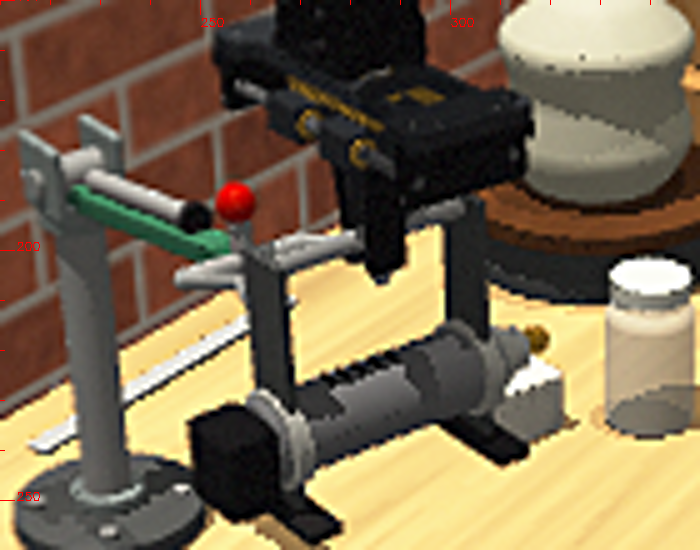

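View pics/t11.png

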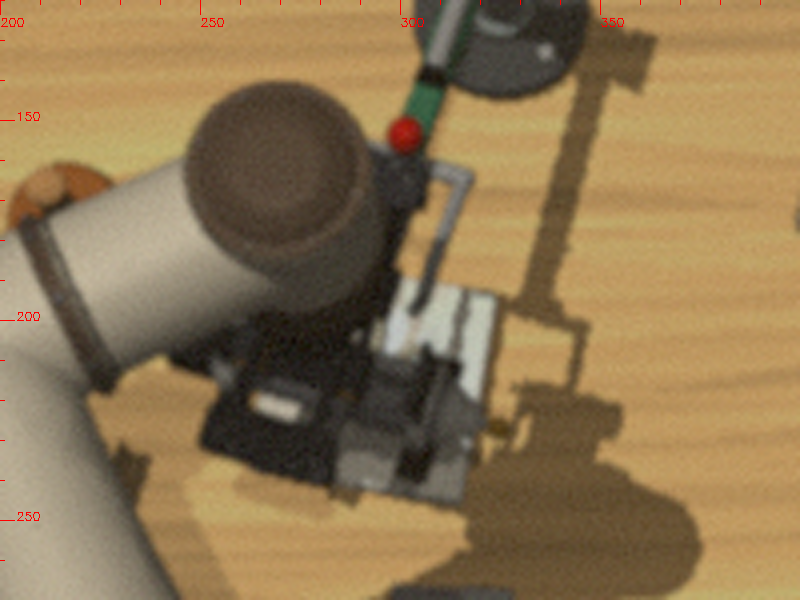

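```bash
python3 -m crank '[{"delta_rot":[0,0,0],"linear":[0.0005,-0.01,0],"gripper":0},{"delta_rot":[0,0,0],"linear":[0.0005,-0.015,0],"gripper":0},{"delta_rot":[0,0,0],"linear":[0,-0.015,0],"gripper":0},{"delta_rot":[0,0,0],"linear":[0,-0.01,0],"gripper":0},{"delta_rot":[0,0,0],"linear":[0,-0.008,0],"gripper":0},{"delta_rot":[0,0,0],"linear":[0,0,0],"gripper":0},{"delta_rot":[0,0,0],"linear":[0,0,0],"gripper":0}]'
python3 - <<'E'
from h import *
from station import capture
go([.567,.038,.333],160.8)
c=capture("side");crop(c,210,150,350,260,5,"pics/s12.png");pickle.dump(c,open("side12.pkl","wb"))
c=capture("top");crop(c,220,120,370,230,5,"pics/t12.png");pickle.dump(c,open("top12.pkl","wb"))
E
```

```text
time_s: 16.45
tcp_pos: [0.5667, 0.0385, 0.3331]
ee_rot: [[-0.33, -0.944, -0.001], [-0.944, 0.33, 0.0], [0.0, 0.001, -1.0]]
wrist_force: [-0.3, 0.6, -6.0]
gripper_width: 0.129
t 16.45 p [0.5667 0.0385 0.3331] yaw_y 160.75 z [-6.e-04  0.e+00 -1.e+00] F [-0.31  0.57 -5.98] w 0.129 J [ 20.  13.   4.  -0. -80. -39.]
shift tool [ 0.0003 -0.0005  0.0001] norm 0.0006
turn z tool rad -0.0008
```

View pics/s12.png

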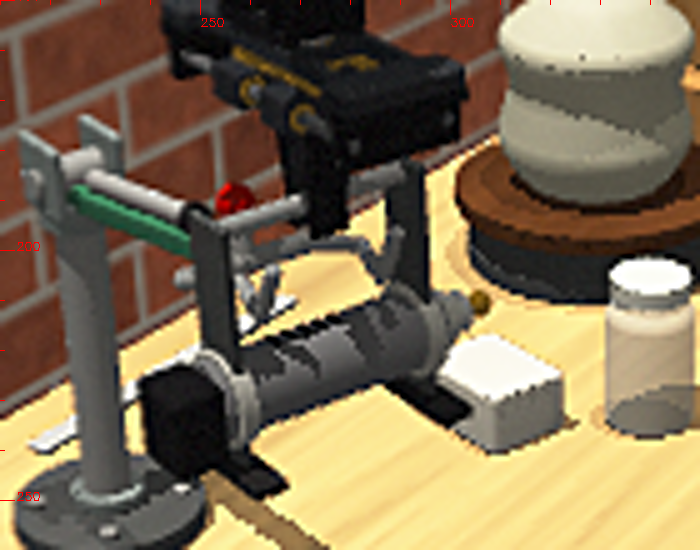

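View pics/t12.png

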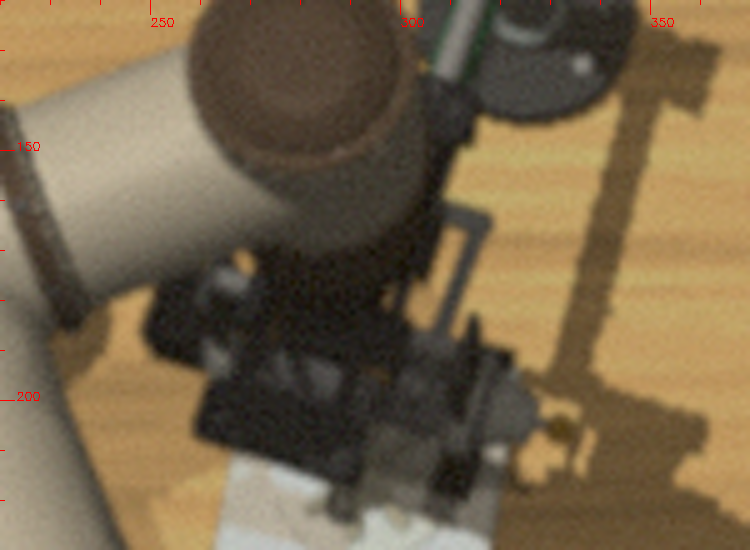

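```bash
python3 - <<'E'
from h import *
s=pickle.load(open("side12.pkl","rb"));t=pickle.load(open("top12.pkl","rb"))
b=np.array([.33,.944]);
for c in((.567,.038),(.562,.040),(.572,.0365)):
  print(c,proj(s,[np.r_[np.array(c)+b*y,z] for z in(.309-.022,) for y in(.04,-.04)]).round(1).tolist())
for z in(.282,.287,.292):print(z,onz(s,261.4,213,z),onz(s,286.6,206.8,z))
E
```

```text
(0.567, 0.038) [[261.3, 213.8], [285.4, 206.0]]
(0.562, 0.04) [[262.2, 214.5], [286.4, 206.7]]
(0.572, 0.0365) [[260.2, 213.2], [284.3, 205.4]]
0.282 [0.58972995 0.06406054 0.282     ] [ 0.55405226 -0.00570098  0.282     ]
0.287 [0.58315925 0.07164769 0.287     ] [0.54777711 0.00246407 0.287     ]
0.292 [0.57658855 0.07923485 0.292     ] [0.54150195 0.01062911 0.292     ]
```

The bar is above both notches, whose bottoms are at side (261,212) and (287,206). The pose and model agree within about 3 mm. I'll lower in stages.

```bash
python3 -m crank '[{"delta_rot":[0,0,0],"linear":[0,0,0.01],"gripper":0},{"delta_rot":[0,0,0],"linear":[0,0,0.01],"gripper":0},{"delta_rot":[0,0,0],"linear":[0,0,0.01],"gripper":0},{"delta_rot":[0,0,0],"linear":[0,0,0.008],"gripper":0},{"delta_rot":[0,0,0],"linear":[0,0,0.004],"gripper":0},{"delta_rot":[0,0,0],"linear":[0,0,0.004],"gripper":0},{"delta_rot":[0,0,0],"linear":[0,0,0.004],"gripper":0},{"delta_rot":[0,0,0],"linear":[0,0,0],"gripper":0},{"delta_rot":[0,0,0],"linear":[0,0,0],"gripper":0}]'
python3 - <<'E'
from h import *
from station import capture
go(None)
c=capture("side");crop(c,210,150,350,260,5,"pics/s13.png");pickle.dump(c,open("side13.pkl","wb"))
E
```

```text
time_s: 17.68
tcp_pos: [0.5673, 0.0385, 0.2835]
ee_rot: [[-0.33, -0.944, 0.001], [-0.944, 0.33, 0.0], [-0.0, -0.001, -1.0]]
wrist_force: [1.2, 0.6, -4.8]
gripper_width: 0.123
t 17.68 p [0.5673 0.0385 0.2835] yaw_y 160.75 z [ 9.e-04  1.e-04 -1.e+00] F [ 1.17  0.64 -4.82] w 0.123 J [ 20.  14.  -2.   0. -74. -39.]
```

View pics/s13.png

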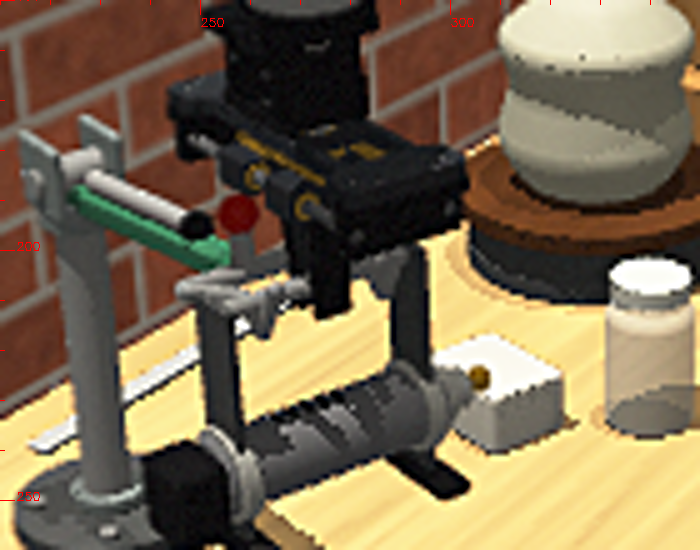

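Contact: the arm now carries about 1 N and both tines are under the bar. I'll keep lowering.

```bash
python3 -m crank '[{"delta_rot":[0,0,0],"linear":[0,0.0005,0.005],"gripper":0},{"delta_rot":[0,0,0],"linear":[0,0.0005,0.005],"gripper":0},{"delta_rot":[0,0,0],"linear":[0,0.0005,0.005],"gripper":0},{"delta_rot":[0,0,0],"linear":[0,0.0005,0.005],"gripper":0},{"delta_rot":[0,0,0],"linear":[0,0.0005,0.005],"gripper":0},{"delta_rot":[0,0,0],"linear":[0,0,0.005],"gripper":0},{"delta_rot":[0,0,0],"linear":[0,0,0.005],"gripper":0},{"delta_rot":[0,0,0],"linear":[0,0,0],"gripper":0},{"delta_rot":[0,0,0],"linear":[0,0,0],"gripper":0},{"delta_rot":[0,0,0],"linear":[0,0,0],"gripper":0}]'
python3 - <<'E'
from h import *
from station import capture
go(None)
c=capture("side");crop(c,210,150,350,260,5,"pics/s14.png");pickle.dump(c,open("side14.pkl","wb"))
E
```

```text
time_s: 18.98
tcp_pos: [0.5657, 0.0391, 0.249]
ee_rot: [[-0.33, -0.944, 0.003], [-0.944, 0.33, -0.0], [-0.001, -0.003, -1.0]]
wrist_force: [4.8, -2.5, -1.3]
gripper_width: 0.12
t 18.98 p [0.5657 0.0391 0.249 ] yaw_y 160.76 z [ 3.1e-03 -3.0e-04 -1.0e+00] F [ 4.77 -2.48 -1.34] w 0.12 J [ 20.  15.  -6.   0. -69. -40.]
```

View pics/s14.png

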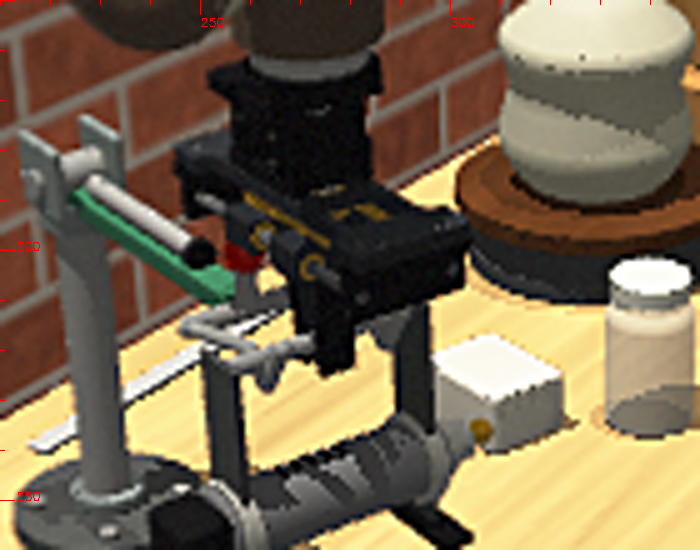

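```bash
python3 -m crank '[{"delta_rot":[0,0,0],"linear":[0,-0.001,0.004],"gripper":0},{"delta_rot":[0,0,0],"linear":[0,-0.001,0.004],"gripper":0},{"delta_rot":[0,0,0],"linear":[0,-0.0005,0.004],"gripper":0},{"delta_rot":[0,0,0],"linear":[0,0,0],"gripper":0},{"delta_rot":[0,0,0],"linear":[0,0,0],"gripper":0},{"delta_rot":[0,0,0],"linear":[0,0,0],"gripper":0},{"delta_rot":[0,0,0],"linear":[0,0,0],"gripper":0}]'
python3 - <<'E'
from h import *
go(None)
E
```

```text
time_s: 19.9
tcp_pos: [0.5668, 0.0385, 0.2363]
ee_rot: [[-0.33, -0.944, -0.0], [-0.944, 0.33, 0.0], [-0.0, 0.0, -1.0]]
wrist_force: [0.7, -0.4, -1.1]
gripper_width: 0.127
t 19.9 p [0.5668 0.0385 0.2363] yaw_y 160.75 z [-1.e-04  1.e-04 -1.e+00] F [ 0.7  -0.4  -1.13] w 0.127 J [ 20.  16.  -6.  -0. -68. -39.]
```

```bash
python3 -m crank '[{"delta_rot":[0,0,0],"linear":[0,0,0.003],"gripper":0},{"delta_rot":[0,0,0],"linear":[0,0,0.003],"gripper":0},{"delta_rot":[0,0,0],"linear":[0,0,0.002],"gripper":0},{"delta_rot":[0,0,0],"linear":[0,0,0],"gripper":0},{"delta_rot":[0,0,0],"linear":[0,0,0],"gripper":0},{"delta_rot":[0,0,0],"linear":[0,0,0],"gripper":0},{"delta_rot":[0,0,0],"linear":[0,0,0],"gripper":0},{"delta_rot":[0,0,0],"linear":[0,0,0],"gripper":0}]'
python3 - <<'E'
from h import *
from station import capture,r
for i in range(4):
    print(np.round(r.sense()["wrist_force"],2));c=capture("side")
go(None)
crop(c,210,150,350,260,5,"pics/s15.png");pickle.dump(c,open("side15.pkl","wb"))
c=capture("top");crop(c,220,120,370,230,5,"pics/t15.png")
E
```

```text
time_s: 20.9
tcp_pos: [0.5673, 0.0384, 0.2284]
ee_rot: [[-0.33, -0.944, 0.001], [-0.944, 0.33, -0.0], [-0.0, -0.001, -1.0]]
wrist_force: [4.8, -1.0, 0.9]
gripper_width: 0.13
[ 4.83 -0.96  0.9 ]
[ 4.08 -2.45  1.07]
[ 4.27 -0.97  1.33]
[ 4.62 -2.52 -0.18]
t 21.1 p [0.5673 0.0384 0.2284] yaw_y 160.75 z [ 8.e-04 -0.e+00 -1.e+00] F [ 4.43 -1.91  1.09] w 0.126 J [ 20.  16.  -7.   0. -66. -39.]
```

View pics/s15.png

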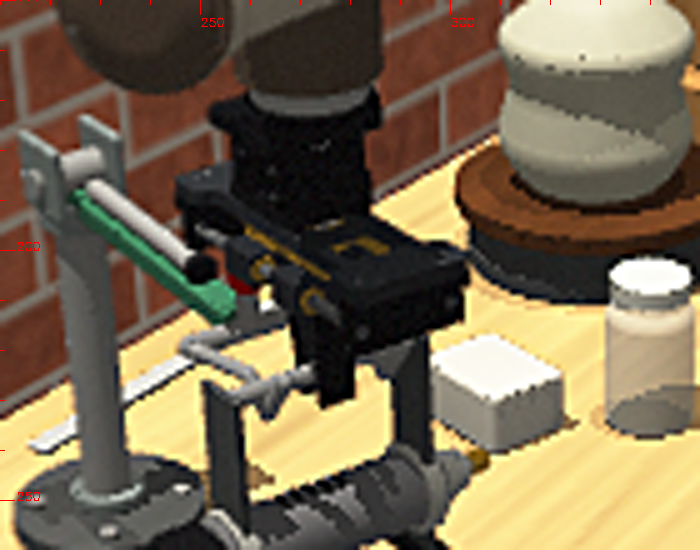

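View pics/t15.png

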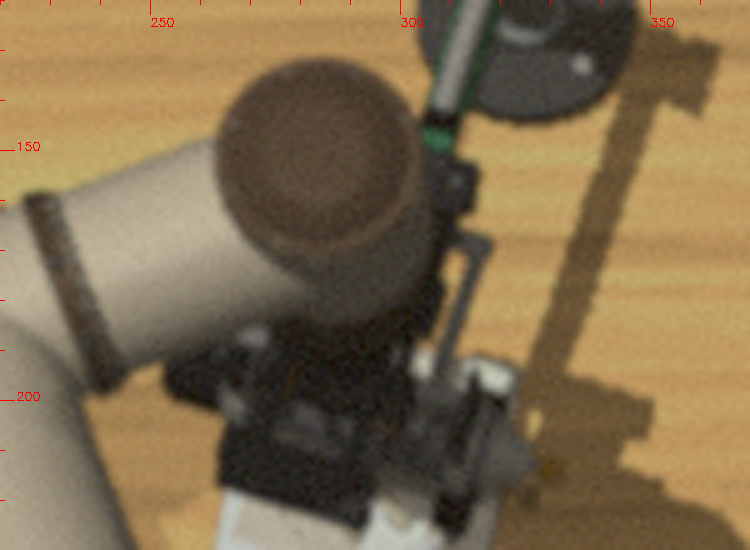

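```bash
python3 -m crank '[{"delta_rot":[0,0,0],"linear":[0,-0.001,-0.002],"gripper":0},{"delta_rot":[0,0,0],"linear":[0,-0.001,-0.001],"gripper":0},{"delta_rot":[0,0,0],"linear":[0,0,0],"gripper":0},{"delta_rot":[0,0,0],"linear":[0,0,0],"gripper":0},{"delta_rot":[0,0,0],"linear":[0,0,0],"gripper":0},{"delta_rot":[0,0,0],"linear":[0,0,0],"gripper":0},{"delta_rot":[0,0,0],"linear":[0,0,0],"gripper":0}]'
python3 - <<'E'
from h import *
from station import capture,r
F=[]
for i in range(6):
    F.append(r.sense()["wrist_force"]);c=capture("side")
print(np.mean(F,0),np.std(F,0))
go(None)
E
```

```text
time_s: 22.02
tcp_pos: [0.5674, 0.0379, 0.2305]
ee_rot: [[-0.33, -0.944, -0.004], [-0.944, 0.33, 0.0], [0.001, 0.003, -1.0]]
wrist_force: [-4.7, 3.4, -0.6]
gripper_width: 0.125
[-5.15481871  2.38630333 -0.35411547] [0.61684225 0.59746476 0.36061825]
t 22.32 p [0.5674 0.0379 0.2304] yaw_y 160.74 z [-0.0038  0.     -1.    ] F [-5.48  1.9  -0.36] w 0.126 J [ 20.  16.  -7.  -0. -67. -39.]
```

```bash
python3 -m crank '[{"delta_rot":[0,0,0],"linear":[0,0.001,0.001],"gripper":0},{"delta_rot":[0,0,0],"linear":[0,0,0],"gripper":0},{"delta_rot":[0,0,0],"linear":[0,0,0],"gripper":0},{"delta_rot":[0,0,0],"linear":[0,0,0],"gripper":0},{"delta_rot":[0,0,0],"linear":[0,0,0],"gripper":0}]'
python3 - <<'E'
from h import *
from station import capture,r
F=[]
for i in range(6):
    F.append(r.sense()["wrist_force"]);c=capture("side")
print(np.mean(F,0),np.std(F,0))
go(None)
E
```

```text
time_s: 22.95
tcp_pos: [0.5675, 0.0381, 0.23]
ee_rot: [[-0.33, -0.944, -0.001], [-0.944, 0.33, -0.0], [0.0, 0.001, -1.0]]
wrist_force: [-4.7, 1.5, -0.7]
gripper_width: 0.128
[-4.91902064  1.52192942 -0.25993649] [0.5639513  0.24050838 0.27908207]
t 23.25 p [0.5675 0.0381 0.23  ] yaw_y 160.74 z [-1.1e-03 -1.0e-04 -1.0e+00] F [-5.81  0.98  0.07] w 0.129 J [ 20.  16.  -7.  -0. -67. -39.]
```

```bash
python3 -m crank '[{"delta_rot":[0,0,0],"linear":[0,0.0005,0.0005],"gripper":0},{"delta_rot":[0,0,0],"linear":[0,0,0],"gripper":0},{"delta_rot":[0,0,0],"linear":[0,0,0],"gripper":0},{"delta_rot":[0,0,0],"linear":[0,0,0],"gripper":0}]'
python3 - <<'E'
from h import *
from station import capture,r
F=[]
for i in range(6):
    F.append(r.sense()["wrist_force"]);c=capture("side")
print(np.mean(F,0),np.std(F,0), r.sense()["moment"])
go(None)
E
```

```text
time_s: 23.75
tcp_pos: [0.5676, 0.0383, 0.2298]
ee_rot: [[-0.33, -0.944, 0.0], [-0.944, 0.33, 0.0], [-0.0, -0.0, -1.0]]
wrist_force: [-2.9, 0.8, 0.0]
gripper_width: 0.128
[-3.63137804  0.64387855 -0.24526089] [0.44781952 0.27876498 0.22599148] [0.3312329  1.05745183 0.01140747]
t 24.05 p [0.5676 0.0383 0.2297] yaw_y 160.75 z [ 3.e-04  0.e+00 -1.e+00] F [-3.81  0.89 -0.25] w 0.127 J [ 20.  16.  -7.   0. -67. -39.]
```

```bash
python3 -m crank '[{"delta_rot":[0,0,0],"linear":[0,0.0008,0.0005],"gripper":0},{"delta_rot":[0,0,0],"linear":[0,0,0],"gripper":0},{"delta_rot":[0,0,0],"linear":[0,0,0],"gripper":0},{"delta_rot":[0,0,0],"linear":[0,0,0],"gripper":0}]'
python3 - <<'E'
from h import *
from station import capture,r
F=[]
for i in range(4):
    F.append(r.sense()["wrist_force"]);c=capture("side")
print(np.mean(F,0),np.std(F,0), r.sense()["moment"])
E
```

```text
time_s: 24.55
tcp_pos: [0.5675, 0.0385, 0.2296]
ee_rot: [[-0.33, -0.944, 0.002], [-0.944, 0.33, 0.0], [-0.001, -0.002, -1.0]]
wrist_force: [0.2, -1.0, 0.4]
gripper_width: 0.125
[ 1.04918422 -0.45250293  0.21114444] [0.60811831 0.33616213 0.43976042] [-0.07745569 -0.46700855 -0.0161721 ]
```

Wrist force is about zero, so the arm carries everything. I'll open gently.

```bash
python3 -m crank '[{"delta_rot":[0,0,0],"linear":[0,0,0],"gripper":16},{"delta_rot":[0,0,0],"linear":[0,0,0],"gripper":20},{"delta_rot":[0,0,0],"linear":[0,0,0],"gripper":26},{"delta_rot":[0,0,0],"linear":[0,0,0],"gripper":34},{"delta_rot":[0,0,0],"linear":[0,0,0],"gripper":44},{"delta_rot":[0,0,0],"linear":[0,0,0],"gripper":50},{"delta_rot":[0,0,0],"linear":[0,0,0],"gripper":50},{"delta_rot":[0,0,0],"linear":[0,0,0],"gripper":50}]'
python3 - <<'E'
from h import *
from station import capture,r
go(None)
c=capture("side");crop(c,210,150,350,260,5,"pics/s16.png");pickle.dump(c,open("side16.pkl","wb"))
E
```

```text
time_s: 25.75
tcp_pos: [0.5667, 0.0385, 0.2292]
ee_rot: [[-0.33, -0.944, -0.0], [-0.944, 0.33, 0.0], [-0.0, 0.0, -1.0]]
wrist_force: [-0.1, 0.1, -0.1]
gripper_width: 0.493
t 25.75 p [0.5667 0.0385 0.2292] yaw_y 160.75 z [-0.  0. -1.] F [-0.08  0.12 -0.13] w 0.493 J [ 20.  16.  -7.  -0. -67. -39.]
```

View pics/s16.png

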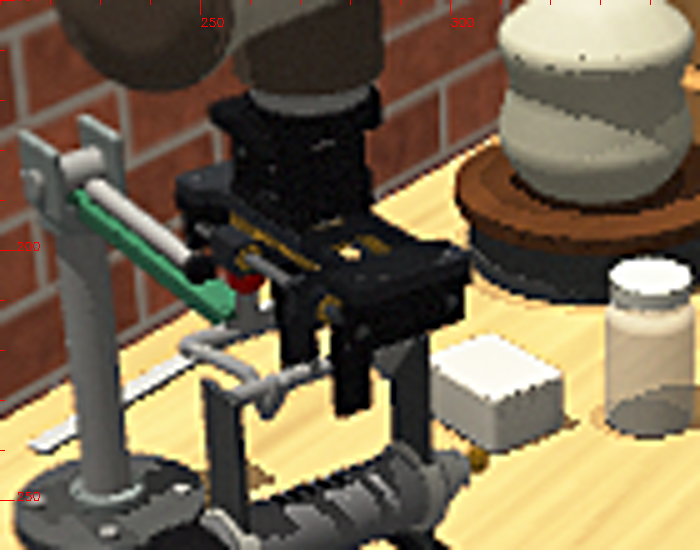

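It hangs freely and the force is zero. I'll withdraw straight up.

```bash
python3 -m crank '[{"delta_rot":[0,0,0],"linear":[0,0,-0.01],"gripper":50},{"delta_rot":[0,0,0],"linear":[0,0,-0.02],"gripper":50},{"delta_rot":[0,0,0],"linear":[0,0,-0.04],"gripper":50},{"delta_rot":[0,0,0],"linear":[0,0,-0.05],"gripper":50},{"delta_rot":[0,0,0],"linear":[0,0,-0.05],"gripper":50},{"delta_rot":[0,0,0],"linear":[0.03,0.05,0],"gripper":50},{"delta_rot":[0,0,0],"linear":[0.03,0.05,0],"gripper":50},{"delta_rot":[0,0,0],"linear":[0.03,0.05,0],"gripper":50},{"delta_rot":[0,0,0],"linear":[0,0,0],"gripper":50},{"delta_rot":[0,0,0],"linear":[0,0,0],"gripper":50}]'
python3 -m crank '[{"delta_rot":[0,0,0],"linear":[0,0,0],"gripper":50},{"delta_rot":[0,0,0],"linear":[0,0,0],"gripper":50},{"delta_rot":[0,0,0],"linear":[0,0,0],"gripper":50},{"delta_rot":[0,0,0],"linear":[0,0,0],"gripper":50},{"delta_rot":[0,0,0],"linear":[0,0,0],"gripper":50},{"delta_rot":[0,0,0],"linear":[0,0,0],"gripper":50}]'
python3 - <<'E'
from h import *
from station import capture,r
go(None)
c=capture("side");crop(c,190,150,350,270,5,"pics/s17.png");pickle.dump(c,open("side17.pkl","wb"))
c=capture("top");crop(c,220,120,370,230,5,"pics/t17.png");pickle.dump(c,open("top17.pkl","wb"))
E
```

```text
time_s: 27.05
tcp_pos: [0.3956, 0.0031, 0.4002]
ee_rot: [[-0.33, -0.944, 0.002], [-0.944, 0.33, 0.001], [-0.002, -0.002, -1.0]]
wrist_force: [0.2, -0.4, -0.6]
gripper_width: 0.5
time_s: 27.8
tcp_pos: [0.3954, 0.003, 0.3992]
ee_rot: [[-0.33, -0.944, 0.0], [-0.944, 0.33, 0.0], [-0.0, -0.0, -1.0]]
wrist_force: [-0.1, -0.6, -0.6]
gripper_width: 0.498
t 27.8 p [0.3954 0.003  0.3992] yaw_y 160.75 z [ 1.e-04  0.e+00 -1.e+00] F [-0.14 -0.58 -0.59] w 0.498 J [ 24.  -6.  -8.  -0. -88. -44.]
```

View pics/s17.png

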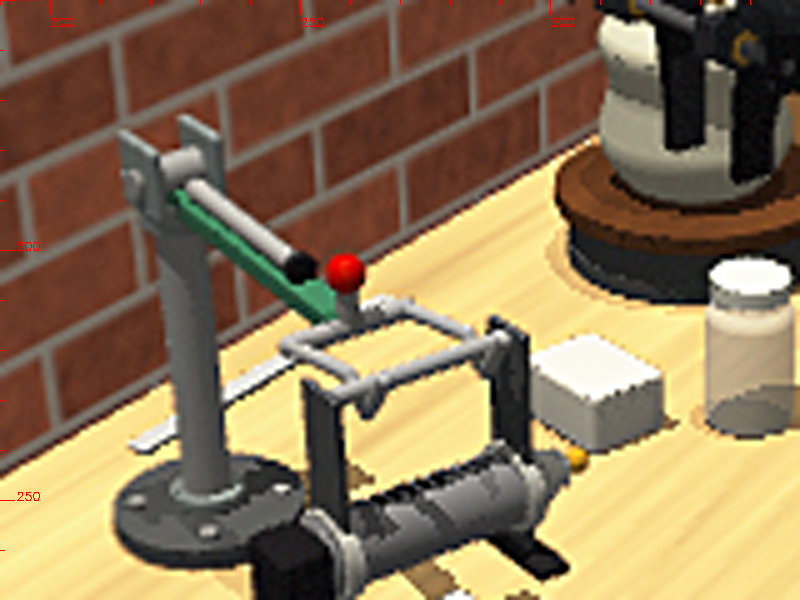

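View pics/t17.png

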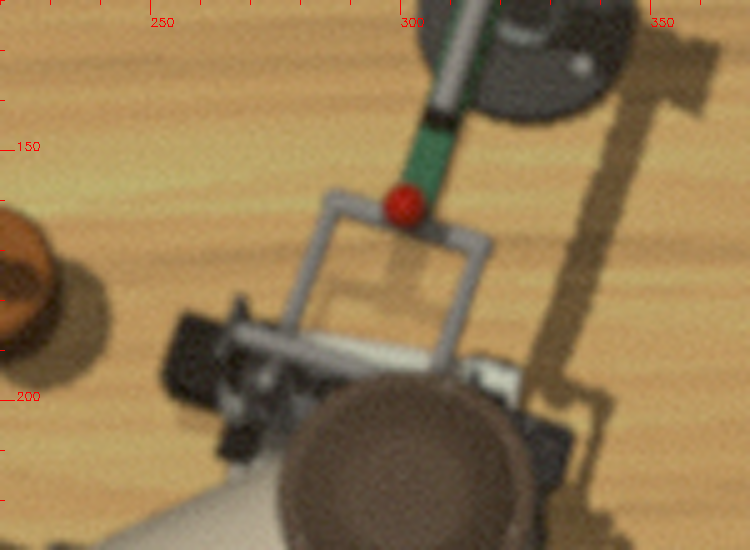

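```bash
python3 - <<'E'
from h import *
from station import capture,r
s=pickle.load(open("side17.pkl","rb"));c=capture("side")
i0=s["img"].astype(int);i1=c["img"].astype(int);print("diff grinder area",np.abs(i0-i1)[200:280,240:310].mean(),"mean; background",np.abs(i0-i1)[300:400,50:200].mean())
for z in(.240,.246):
  A=onz(s,258.8,228,z);B=onz(s,290.3,217.8,z);print((A+B)/2,np.linalg.norm(A-B),np.degrees(np.arctan2(*(A-B)[[1,0]])))
cv2.imwrite("pics/full.png",c["img"])
E
```

```text
diff grinder area 1.1435119047619047 mean; background 2.021288888888889
[0.57278037 0.02814325 0.24      ] 0.10557903908355011 69.12775945668889
[0.56556602 0.03698933 0.246     ] 0.10459780704548721 69.1277594566889
```

View pics/full.png

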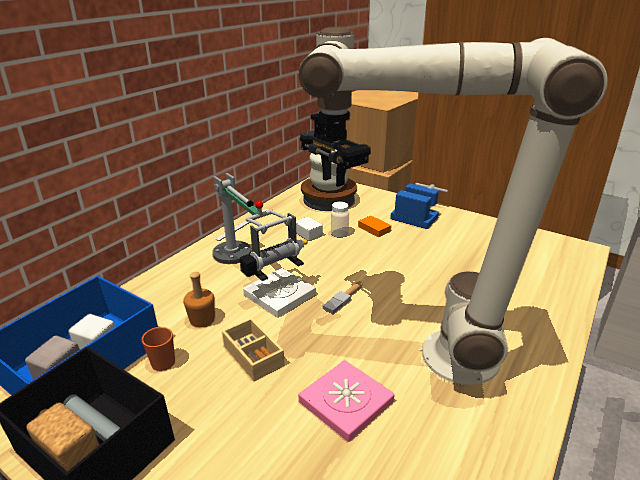

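The bar lies in both notches at about (0.566, 0.037, 0.246), roughly 12 mm from the slab's middle. Nothing is moving, the other things are where they were, and the robot is clear, so I'm handing in.

```bash
python3 -c "
from station import workorder
print(workorder.finish_job())"
```

```text
the job is handed in; nothing more can be done
None
```

The grinder is hanging released on the sunk arm above the marble relief. The job is handed in, with no verdict reported, and took about 28 s of the 72 s allowed.

**What I did:** I swung the empty arm by its knob until the fork was over the slab, about 10 mm off its middle. Then I lifted the grinder by its bar (about 6 N) and brought it in level past the fork's tips. I lowered it until the wrist force was about zero, opened the fingers gently and withdrew.

**Last checks:**
- **Seating:** the pictures show the bar in both notches. Its middle is roughly 4 mm off the saddle along the bar.
- **Height and position:** the bar is at about 246 mm, below the 286 mm limit. It is about 12 mm from the slab's middle, seen from above.
- **Alignment:** the bar and fork are within about 2°.
- **Stillness and bench:** two pictures in a row showed no motion. By eye the other things are where they were, and the robot touches nothing.

**What disagreed:** my first estimate of the mast position was about 5 mm off, so I located the fork from its knob and tips instead. During the final lowering, sideways forces of about 5 N built up, and I eased them to about 1 N before letting go. The final 246 mm height comes from the robot's own position before release. The pictures confirm the place but do not measure the height well.

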